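# File the full and the empty cassette in their spring-clip docks

## Task

Two look-alike cassettes lie on the bench: one is packed solid, the other is empty, and only their weight tells. File the full one in the dock that bears a solid round disc and the empty one in the dock that bears an open ring: lay each on its dock's apron and push it in without ramming it, until it is fully home with the spring clips shut behind it. Do not knock over or push away the small stoppered glass weighing bottle.

Things in the scene. Friction and masses are not known exactly. Their poses are not given: they have to be found in the camera images.
- cassette_a: one of two closed grey plastic cassettes that look exactly alike: flat boxes 80 x 56 x 20 mm, lid seam, plain white field on top, rounded corners, corner screws. Origin at the centre of the underside, x along the 80 mm, z up; both ends alike, either may lead. Lies flat on the worktop at the start; can be gripped across its 56 mm width, but fingers beside it do not fit into a dock's bay
- cassette_b: the other, alike in all that is seen (see cassette_a). One of the two is packed solid and weighs 0.46 to 0.63 kg, the other is hollow and weighs 0.14 kg; which is which changes every time and can only be felt. The contents are shut in, centred, with up to 3 mm of rattle
- dock_disc: fixed dock for one cassette, open towards the robot, with a solid steel disc, 34 mm across, on its bridge. Origin on the worktop under the centre of a cassette fully home; +x points into the bay, y across, z up. Bay 60 mm wide between 9 mm walls (x = 6 to 52 mm, top z = 30 mm), bridge over x = 6 to 50 mm from z = 28 mm (emblem top 39 mm). A caught cassette has 3 mm of play and cannot be drawn out
- dock_disc_plate: 4 mm thick, 90 mm wide base plate of dock_disc, same origin and axes, from x = -125 to +52 mm; its top is the bay's floor and bears the cassette's whole weight
- dock_disc_apron (a point): on the plate's top (4 mm above the worktop), middle of the bare apron (x = -125 to -71 mm) in front of the clips; axes as the dock. A cassette is laid here flat, 80 mm side along x, its leading end between the clip ramps; its tail may overhang the plate
- dock_disc_catch (a point): mid-mouth between two sprung steel clips (z = 6 to 24 mm), in the plane of their square catch faces, x = -42 mm. Ramps narrow the mouth from 66 mm at x = -71 to 43 mm at x = -44 mm. The leading end meets them at about x = -58 mm; spreading them takes 8 to 20 N of steady push, then light rubbing; they shut behind the tail. 43 mm are free between them for the pushing tool
- dock_disc_stop: rigid stop wall that ends the bay, 78 mm wide, 26 mm high; origin at the foot of its face, x = 41 mm, 4 mm above the worktop; the leading end meets it when fully home, after an 80 mm cassette's tail has passed the catch faces by about 3 mm (then tail at x = -39 mm)
- dock_ring: fixed dock for one cassette, open towards the robot, with an open ring of 6 mm round wire, 34 mm across, on its bridge. Origin on the worktop under the centre of a cassette fully home; +x points into the bay, y across, z up. Bay 60 mm wide between 9 mm walls (x = 6 to 52 mm, top z = 30 mm), bridge over x = 6 to 50 mm from z = 28 mm (emblem top 39 mm). A caught cassette has 3 mm of play and cannot be drawn out
- dock_ring_plate: 4 mm thick, 90 mm wide base plate of dock_ring, same origin and axes, from x = -125 to +52 mm; its top is the bay's floor and bears the cassette's whole weight
- dock_ring_apron (a point): on the plate's top (4 mm above the worktop), middle of the bare apron (x = -125 to -71 mm) in front of the clips; axes as the dock. A cassette is laid here flat, 80 mm side along x, its leading end between the clip ramps; its tail may overhang the plate
- dock_ring_catch (a point): mid-mouth between two sprung steel clips (z = 6 to 24 mm), in the plane of their square catch faces, x = -42 mm. Ramps narrow the mouth from 66 mm at x = -71 to 43 mm at x = -44 mm. The leading end meets them at about x = -58 mm; spreading them takes 8 to 20 N of steady push, then light rubbing; they shut behind the tail. 43 mm are free between them for the pushing tool
- dock_ring_stop: rigid stop wall that ends the bay, 78 mm wide, 26 mm high; origin at the foot of its face, x = 41 mm, 4 mm above the worktop; the leading end meets it when fully home, after an 80 mm cassette's tail has passed the catch faces by about 3 mm (then tail at x = -39 mm)
- weighing_bottle: a small glass weighing bottle with a knobbed glass stopper, 42 mm across, 62 mm tall, a bystander standing at the right; origin at the centre of its underside, z up

How it is judged:
By the outcome, as a careful person would: the job done as asked, in the order asked, and still so for the second after the job is handed in, with the robot touching nothing.
It also fails if it takes over 72 s, if anything falls off the work surface, if the arm or the gripper's body presses on something with over 40 N, if the wrist force passes 120 N, or if a joint passes its speed limit or range.

## Robot

A 7-joint arm with a two-finger parallel gripper is mounted at the origin on a cart in front of the work surface, level with it; the furniture and walls round the work are solid. World frame = base frame: x ahead of the robot, y to its left, z up, the work surface at z = 0. Lengths are in m, angles in rad, forces in N, time in s.
With the tool pointing down it reaches from about 0.4 to 0.85 m from the base axis. Payload 10.4 kg.
Tool frame: the origin (TCP) lies on the centre line of the jaws, within the pads' length; the fingertips stand 11 mm ahead of it and the grasp point (between the pads) lies 8 mm behind it (manip.finger_overhang is the distance from the TCP to the fingertips, in m); z points along the fingers, y is the line along which they close (so a half turn about z gives the same grasp; the last joint's range is limited). The gripper opens to 85 mm and grips with 20 to 120 N. Pads are 22 mm wide; open, the fingers measure 114 mm over their backs; the gripper's body (76 mm by 85 mm) begins 54 mm behind the grasp point. The pads swing forward as they close: fully open they stand 13 mm farther back than shut.
Start: joints at [-1.189, 0.332, -0.065, 1.46, 0.022, 1.35, -0.088], TCP at [0.246, 0.575, 0.242] pointing down, gripper open.
Joint ranges: [-2.6, 2.6], [-0.5, 2.12], [-1.47, 1.34], [0.16, 2.42], [-1.27, 4.41], [0.06, 2.06], [-2.6, 2.6]. Speed limits (rad/s): [2.22, 2.22, 2.79, 2.79, 3.14, 3.14, 3.14].

## Interface

Orientations are given as a unit quaternion [x, y, z, w].
In Python, from workcell import manip, imaging, workorder gives the robot as it stands.
- The arm moves only by the tool jog_arm, never from a script. Its argument "deltas" is a list of rows, each an object with "gripper": the opening, from 0 (shut) to 1 (fully open); "offset": the shift along the tool's x, y, z in m, a list of three; "rotation": the turn, a rotation vector about the tool's x, y, z in degrees, a list of three. In form: [{"gripper": gripper, "offset": [tx, ty, tz], "rotation": [ax, ay, az]}, ...]. A call has 1 to 20 rows; each row shifts and turns the commanded pose from where the row before left it, along the tool's axes as they then stand; what a row does not reach is not made up. A row lasts 1/10 s, in which the tool goes at most 50 mm and 8.59 degrees, less where a joint would pass 70% of its speed; a pose out of reach is approached as far as the arm can. A call with a gripper value outside its range is refused whole. The fingers move at their own pace and stop on an object; "newtons" is the grip in N (left out, the last holds). Time passes only in rows, so rows that do not move let the fingers close. It gives the time, the measured TCP pose, the force, the opening and the grip force at its end, in the units of the state.
- manip.get_obs(): the state, without advancing time (a new reading comes with each control period).
- imaging.camera(name): name is "side" or "top"; returns the picture (400x640x3 uint8, blue, green, red); there is no depth.
- imaging.camera_model(name): a dict with "camera_matrix" (3x3 intrinsics, pixels), "k1" (the pictures are not rectified: a ray, as slopes to the right and down, at radius r is drawn at 1 + k1 r^2 times it, then the intrinsics apply), "world_to_cam" (4x4, takes a point from world to camera coordinates). Camera axes: x right, y up, looking along -z (the intrinsics and any distortion apply to the point x, -y, -z); pixel columns grow to the right and rows downward; lengths in m; the calibration is good to about 2 mm. A picture is of the moment at which its call begins. camera_model takes no time and is no camera call.
- workorder.hand_in(): hands the job in; it is judged then, once.
The state is a dict: "clock": time; "joint_pos": joint angles; "joint_velocities": joint speeds; "tau": joint torques, N m; "position": TCP position; "ee_rot": TCP orientation; "ft_force": force on the tool from outside, world axes, zero at the start; "torque": the same for the moment, N m; "grip_width": opening from 0.0 (shut) to 1.0 (fully open); "grasp_force": force on a finger pad.
Only numpy, scipy, OpenCV 4.12 (cv2) and the standard library are available. Lean on these libraries where they do the work, as an engineer would, in place of code of your own. Each camera call takes 0.05 s, during which the arm holds its last target. There are 200 camera calls.

## Working session

There is one attempt and no reset: what is moved stays moved. The work goes in short steps, Python scripts to look and compute and a tool call to move; the robot and the scene stay as the last step left them, time stands still between calls to the robot, and variables do not carry over. Pictures are saved under pics/ and viewed, at most 10 in all, crops included, and the job is handed in when it is done.

Besides the shell and the picture viewer there is one more tool, called after "Emit:" as a command line: name --argument value ..., lists and objects as JSON in quotes. jog_arm: Moves the arm, as the interface text tells. Its arguments: {"type":"object","properties":{"deltas":{"type":"array","items":{"type":"object","properties":{"gripper":{"type":"number"},"offset":{"type":"array","items":{"type":"number"}},"rotation":{"type":"array","items":{"type":"number"}}}}},"newtons":{"type":"number"}},"required":["deltas"]}

```bash
mkdir -p pics; ls; python3 - <<'E'
from workcell import manip, imaging
import cv2
for n in("top","side"):
    cv2.imwrite(f"pics/{n}0.png",imaging.camera(n)); print(n,imaging.camera_model(n))
o=manip.get_obs();print(o, manip.finger_overhang)
E
```

```text
pics
top {'camera_matrix': array([[438.98961076,   0.        , 315.63283665],
       [  0.        , 438.98961076, 194.54814802],
       [  0.        ,   0.        ,   1.        ]]), 'k1': -0.11123366491314762, 'world_to_cam': array([[-2.52719044e-02, -9.99676094e-01, -3.00629837e-03,
         7.85782658e-02],
       [ 9.86682847e-01, -2.54265712e-02,  1.60656304e-01,
        -5.24203804e-01],
       [-1.60680707e-01,  1.09382774e-03,  9.87005833e-01,
        -1.17075272e+00],
       [ 0.00000000e+00,  0.00000000e+00,  0.00000000e+00,
         1.00000000e+00]])}
side {'camera_matrix': array([[511.27345298,   0.        , 307.60035198],
       [  0.        , 511.27345298, 200.57880297],
       [  0.        ,   0.        ,   1.        ]]), 'k1': -0.123625258935718, 'world_to_cam': array([[ 0.99980167,  0.01209658, -0.01582045, -0.54987583],
       [ 0.00361333,  0.6710239 ,  0.74142691, -0.07429417],
       [ 0.01958463, -0.74133703,  0.67084711, -1.42817663],
       [ 0.        ,  0.        ,  0.        ,  1.        ]])}
{'clock': 0.1, 'joint_pos': array([-1.18858651,  0.33284257, -0.06470518,  1.46083559,  0.02160068,
        1.3498917 , -0.08847526]), 'joint_velocities': array([-4.16487220e-04, -2.05541664e-03, -1.76661801e-03, -1.21479069e-03,
       -8.49189830e-05, -1.59323937e-03,  2.99509107e-03]), 'tau': array([ 2.02560412e-03, -6.26750708e+01,  4.98207333e-02, -3.92430425e+01,
        1.65409333e-02,  6.89097171e-03,  4.10863220e-05]), 'position': array([0.246029  , 0.57420068, 0.24158471]), 'ee_rot': array([ 2.01001904e-01,  9.79590641e-01, -6.32742126e-04, -1.01769274e-04]), 'ft_force': array([ 0.07118136,  0.73628583, -0.57142872]), 'torque': array([-0.06021196,  0.00862629,  0.02713948]), 'grasp_force': 0.0, 'grip_width': 1.0008773770585633} 0.011
```

View pics/top0.png

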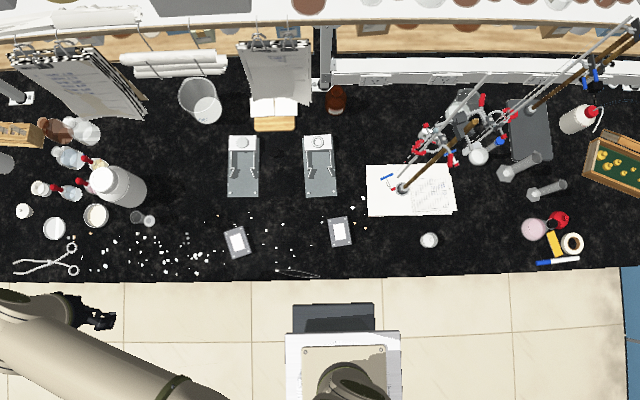

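View pics/side0.png

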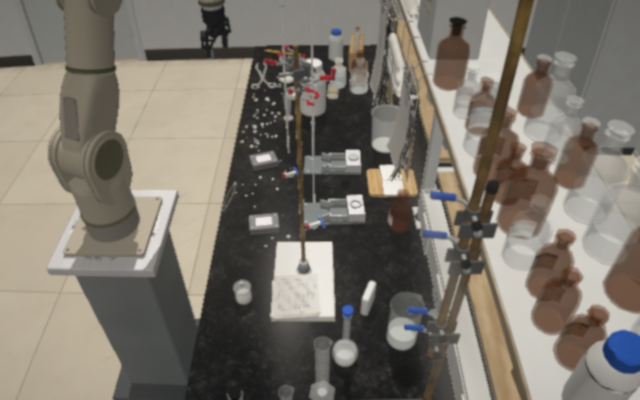

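The top view shows cassettes at (237,242) and (340,232), docks at about (243,165) and (320,165), and the bottle at (429,240). I'll enlarge a crop to read the emblems and edges.

```bash
cat > h.py <<'E'
import numpy as np, cv2
from workcell import imaging
def ray(name,px):
    m=imaging.camera_model(name);K=m["camera_matrix"]
    p=cv2.undistortPoints(np.float64(px).reshape(-1,1,2),K,np.array([m["k1"],0,0,0.]))[:,0]
    T=m["world_to_cam"];R=T[:3,:3]
    d=np.c_[p[:,0],-p[:,1],-np.ones(len(p))]@R
    return -R.T@T[:3,3],d
def plane(name,px,z):
    c,d=ray(name,px); return c+d*((z-c[2])/d[:,2])[:,None]
def proj(name,P):
    m=imaging.camera_model(name);T=m["world_to_cam"];K=m["camera_matrix"]
    q=np.atleast_2d(P)@T[:3,:3].T+T[:3,3]; s=np.c_[q[:,0],-q[:,1]]/-q[:,2:]
    s=s*(1+m["k1"]*(s**2).sum(1))[:,None]
    return s*K[0,0]+K[:2,2]
E
python3 - <<'E'
import cv2,numpy as np
from h import *
im=cv2.imread("pics/top0.png")
cv2.imwrite("pics/crop.png",cv2.resize(im[128:266,215:355],None,fx=4.2,fy=4.2,interpolation=cv2.INTER_CUBIC))
g=cv2.cvtColor(im,cv2.COLOR_BGR2GRAY)
for lo,z in((80,.02),(210,.02)):
    m=np.zeros_like(g);m[128:266,215:450]=(g[128:266,215:450]>lo)*255
    for c in cv2.findContours(m,0,1)[0]:
        if 80<cv2.contourArea(c)<3000:
            r=cv2.minAreaRect(c);b=cv2.boxPoints(r);w=plane("top",b,z)
            print(lo,np.round(r[0],1),np.round(r[1],1),round(r[2],1),"ctr",np.round(plane("top",[r[0]],z)[0],3),np.round(w[:,:2],3).tolist())
E
```

```text
80 [428.5 239.5] [15. 17.] 90.0 ctr [ 0.395 -0.247  0.02 ] [[0.416, -0.224], [0.415, -0.272], [0.373, -0.269], [0.374, -0.221]]
80 [236.6 241.5] [30.3 20.9] 70.8 ctr [0.403 0.288 0.02 ] [[0.434, 0.33], [0.452, 0.274], [0.372, 0.247], [0.354, 0.302]]
80 [339.  231.2] [29.1 20.4] 80.5 ctr [0.425 0.003 0.02 ] [[0.461, 0.036], [0.469, -0.02], [0.389, -0.031], [0.381, 0.025]]
80 [242.5 165.5] [61. 31.] 90.0 ctr [0.619 0.272 0.02 ] [[0.711, 0.318], [0.708, 0.227], [0.53, 0.228], [0.532, 0.316]]
80 [318.7 165.2] [62.3 31.3] 86.2 ctr [0.614 0.054 0.02 ] [[0.704, 0.103], [0.708, 0.013], [0.526, 0.007], [0.523, 0.095]]
80 [434.7 142.6] [41.5 33.1] 18.9 ctr [ 0.673 -0.284  0.02 ] [[0.648, -0.209], [0.742, -0.247], [0.699, -0.36], [0.606, -0.32]]
80 [274.  129.5] [ 3. 40.] 90.0 ctr [0.724 0.181 0.02 ] [[0.73, 0.239], [0.726, 0.123], [0.717, 0.123], [0.721, 0.239]]
210 [427.5 240. ] [12. 11.] 90.0 ctr [ 0.393 -0.244  0.02 ] [[0.41, -0.229], [0.409, -0.26], [0.376, -0.258], [0.377, -0.227]]
210 [236.8 241.9] [16.1 11.1] 71.6 ctr [0.402 0.288 0.02 ] [[0.419, 0.31], [0.428, 0.28], [0.385, 0.266], [0.376, 0.295]]
210 [339.1 231.2] [16.3 11. ] 80.5 ctr [0.425 0.002 0.02 ] [[0.445, 0.021], [0.449, -0.01], [0.404, -0.016], [0.4, 0.015]]
210 [242.  142.5] [15. 26.] 90.0 ctr [0.687 0.274 0.02 ] [[0.711, 0.312], [0.709, 0.236], [0.664, 0.236], [0.666, 0.311]]
210 [317.3 141.9] [14.4 27. ] 86.2 ctr [0.683 0.057 0.02 ] [[0.703, 0.096], [0.706, 0.018], [0.663, 0.017], [0.66, 0.094]]
```

View pics/crop.png

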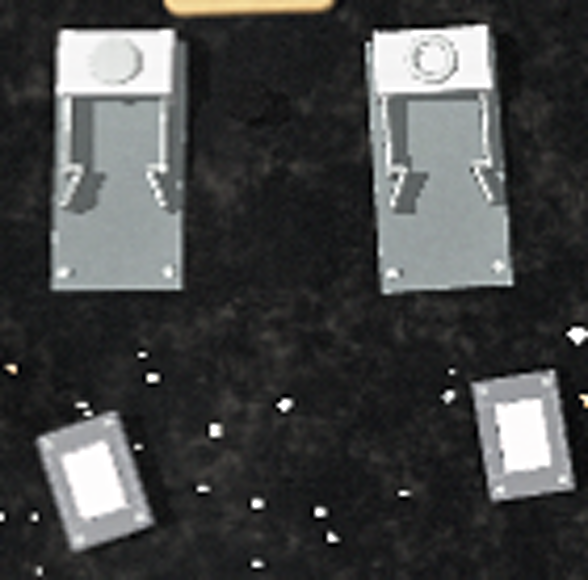

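Left dock (bridge near crop (115,62)) bears the solid disc and the right one (433,60) the ring. Next I'll fit the edges for precise poses.

```bash
cat >> h.py <<'E'
def tool(target,yaw_y):
    """print tool-frame shift (after turning) and turn in deg to bring TCP to target, tool y along world yaw_y (mod 180)"""
    from workcell import manip
    from scipy.spatial.transform import Rotation as Ro
    o=manip.get_obs();R=Ro.from_quat(o["ee_rot"]).as_matrix()
    cur=np.degrees(np.arctan2(R[1,1],R[0,1])); d=(yaw_y-cur+90)%180-90
    R2=Ro.from_euler("z",d,degrees=True).as_matrix()@R
    print("clock",round(o["clock"],2),"tcp",o["position"].round(4),"yaw_y",cur.round(2),"j7",o["joint_pos"][6].round(2),"turn z",round(-d,2),"shift after turn(mm)",(R2.T@(np.array(target)-o["position"])*1e3).round(1),"tilt",R[2].round(4),"F",o["ft_force"].round(2))
E
python3 - <<'E'
from h import *
im=cv2.imread("pics/top0.png");g=cv2.cvtColor(im,cv2.COLOR_BGR2GRAY).astype(float)
def cross(line,thr):  # first and last subpixel crossing
    a=np.where(line>thr)[0]; i,j=a[0],a[-1]
    f=i-(line[i]-thr)/(line[i]-line[i-1]); l=j+(line[j]-thr)/(line[j]-line[j+1]); return f,l
for n,c0,c1 in(("disc",222,264),("ring",300,345)):
    L,R=[],[]
    for r in range(176,194):
        f,l=cross(g[r,c0:c1],75); L.append((f+c0,r));R.append((l+c0,r))
    F=[]
    for c in range(c0+10,c1-12):
        col=g[185:205,c]; k=np.where(col>75)[0][-1]; F.append((c,185+k+(col[k]-75)/(col[k]-col[k+1])))
    L,R,F=[plane("top",p,.004) for p in(L,R,F)]
    fl=np.polyfit(L[:,0],L[:,1],1);fr=np.polyfit(R[:,0],R[:,1],1);ff=np.polyfit(F[:,1],F[:,0],1)
    yaw=np.mean([np.arctan(fl[0]),np.arctan(fr[0]),-np.arctan(ff[0])])
    print(n,"yaws",np.degrees([np.arctan(fl[0]),np.arctan(fr[0]),-np.arctan(ff[0])]).round(2))
    y=np.polyval((fl+fr)/2,F[:,0].mean()); x=np.polyval(ff,y); 
    y=np.polyval((fl+fr)/2,x)
    w=(np.polyval(fl,x)-np.polyval(fr,x))
    o=np.array([x,y])+.125*np.array([np.cos(yaw),np.sin(yaw)])
    print(" width",w.round(4),"front mid",x.round(4),y.round(4),"origin",o.round(4))
for n,(u,v) in dict(L=(237,242),R=(339,231)).items():
    s=np.s_[v-13:v+14,u-13:u+14]; m=(g[s]>195).astype(np.uint8)
    c=max(cv2.findContours(m,0,1)[0],key=cv2.contourArea)
    k=np.zeros_like(m);cv2.drawContours(k,[c],-1,1,-1);k=cv2.dilate(k,np.ones((3,3)))
    w=np.clip(g[s]-150,0,100)*k; M=cv2.moments(w)
    cx,cy=M["m10"]/M["m00"]+u-13,M["m01"]/M["m00"]+v-13
    yy,xx=np.nonzero(w); P=plane("top",np.c_[xx+u-13,yy+v-13],.02)[:,:2]; W=w[yy,xx]
    mu=(P*W[:,None]).sum(0)/W.sum(); C=(W[:,None]*(P-mu)).T@(P-mu); e=np.linalg.eigh(C)[1][:,1]
    print(n,"ctr",mu.round(4),"yaw",np.degrees(np.arctan(e[1]/e[0])).round(2))
tool([.402,.288,.1],109)
E
```

```text
disc yaws [-0.53 -0.08 -1.02]
 width 0.0916 front mid 0.5313 0.2749 origin [0.6563 0.2738]
ring yaws [1.87 2.64 2.65]
 width 0.0912 front mid 0.5264 0.0501 origin [0.6513 0.0553]
L ctr [0.4016 0.2875] yaw 19.13
R ctr [0.4247 0.0024] yaw 6.83
clock 0.1 tcp [0.246  0.5742 0.2416] yaw_y 66.81 j7 -0.09 turn z -42.19 shift after turn(mm) [ -54.3 -321.2  142. ] tilt [-1.0e-04 -1.3e-03 -1.0e+00] F [ 0.07  0.74 -0.57]
```

Emit:
jog_arm --deltas '[{"gripper":1,"offset":[0,0,0],"rotation":[0,0,-8.4]},{"gripper":1,"offset":[0,0,0],"rotation":[0,0,-8.4]},{"gripper":1,"offset":[0,0,0],"rotation":[0,0,-8.4]},{"gripper":1,"offset":[0,0,0],"rotation":[0,0,-8.4]},{"gripper":1,"offset":[0,0,0],"rotation":[0,0,-8.4]},{"gripper":1,"offset":[-5,-32,14],"rotation":[0,0,0]}]' --newtons 40

```text
clock: 0.7
position: [0.2635, 0.5382, 0.2236]
ee_rot: [-0.17, 0.985, 0.003, -0.0]
ft_force: [0.4, -0.0, 0.2]
grip_width: 0.999
grasp_force: 0.0
```

I typed millimetres in that last row. The speed cap limited it to 50 mm in the intended direction, so nothing was disturbed. From here on I use metres.

```bash
python3 -c "
from h import *
tool([.4016,.2875,.1],109.1)"
```

```text
clock 0.7 tcp [0.2635 0.5382 0.2236] yaw_y 109.56 j7 0.69 turn z 0.46 shift after turn(mm) [ -48.4 -282.7  122.2] tilt [-5.0e-04  5.2e-03 -1.0e+00] F [ 0.36 -0.01  0.16]
```

Emit:
jog_arm --deltas '[{"gripper":1,"offset":[-0.0048,-0.0283,0.0122],"rotation":[0,0,0]},{"gripper":1,"offset":[-0.0048,-0.0283,0.0122],"rotation":[0,0,0]},{"gripper":1,"offset":[-0.0048,-0.0283,0.0122],"rotation":[0,0,0]},{"gripper":1,"offset":[-0.0048,-0.0283,0.0122],"rotation":[0,0,0]},{"gripper":1,"offset":[-0.0048,-0.0283,0.0122],"rotation":[0,0,0]},{"gripper":1,"offset":[-0.0048,-0.0283,0.0122],"rotation":[0,0,0]},{"gripper":1,"offset":[-0.0048,-0.0283,0.0122],"rotation":[0,0,0]},{"gripper":1,"offset":[-0.0048,-0.0283,0.0122],"rotation":[0,0,0]},{"gripper":1,"offset":[-0.0048,-0.0283,0.0122],"rotation":[0,0,0]},{"gripper":1,"offset":[-0.0048,-0.0283,0.0122],"rotation":[0,0,0]},{"gripper":1,"offset":[0,0,0],"rotation":[0,0,0]},{"gripper":1,"offset":[0,0,0],"rotation":[0,0,0]}]'

```text
clock: 1.9
position: [0.4041, 0.2811, 0.1002]
ee_rot: [-0.163, 0.987, -0.0, -0.0]
ft_force: [0.3, 0.0, 0.2]
grip_width: 0.998
grasp_force: 0.0
```

```bash
python3 -c "
from h import *
tool([.4016,.2875,.014],109.1)"
```

```text
clock 1.9 tcp [0.4041 0.2811 0.1002] yaw_y 108.73 j7 1.2 turn z -0.37 shift after turn(mm) [ 0.1  6.9 86.2] tilt [ 8.e-04 -1.e-04 -1.e+00] F [0.29 0.02 0.16]
```

Emit:
jog_arm --deltas '[{"gripper":1,"offset":[0,0.007,0.016],"rotation":[0,0,-0.4]},{"gripper":1,"offset":[0,0,0.02],"rotation":[0,0,0]},{"gripper":1,"offset":[0,0,0.02],"rotation":[0,0,0]},{"gripper":1,"offset":[0,0,0.015],"rotation":[0,0,0]},{"gripper":1,"offset":[0,0,0.01],"rotation":[0,0,0]},{"gripper":1,"offset":[0,0,0.005],"rotation":[0,0,0]},{"gripper":1,"offset":[0,0,0],"rotation":[0,0,0]},{"gripper":0,"offset":[0,0,0],"rotation":[0,0,0]},{"gripper":0,"offset":[0,0,0],"rotation":[0,0,0]},{"gripper":0,"offset":[0,0,0],"rotation":[0,0,0]},{"gripper":0,"offset":[0,0,0],"rotation":[0,0,0]},{"gripper":0,"offset":[0,0,0],"rotation":[0,0,0]}]' --newtons 40

```text
clock: 3.1
position: [0.4026, 0.2878, 0.0156]
ee_rot: [-0.166, 0.986, 0.0, 0.001]
ft_force: [-0.6, -4.2, 8.2]
grip_width: 0.636
grasp_force: 40.7
```

Emit:
jog_arm --deltas '[{"gripper":0,"offset":[0,0,-0.005],"rotation":[0,0,0]},{"gripper":0,"offset":[0,0,-0.01],"rotation":[0,0,0]},{"gripper":0,"offset":[0,0,-0.015],"rotation":[0,0,0]},{"gripper":0,"offset":[0,0,-0.02],"rotation":[0,0,0]},{"gripper":0,"offset":[0,0,-0.01],"rotation":[0,0,0]},{"gripper":0,"offset":[0,0,0],"rotation":[0,0,0]},{"gripper":0,"offset":[0,0,0],"rotation":[0,0,0]},{"gripper":0,"offset":[0,0,0],"rotation":[0,0,0]},{"gripper":0,"offset":[0,0,0],"rotation":[0,0,0]},{"gripper":0,"offset":[0,0,0],"rotation":[0,0,0]}]'

```text
clock: 4.1
position: [0.4016, 0.2879, 0.0739]
ee_rot: [-0.167, 0.986, -0.0, -0.0]
ft_force: [-0.6, 0.1, -5.8]
grip_width: 0.632
grasp_force: 44.3
```

```bash
python3 - <<'E'
from h import *
from workcell import manip
for i in range(4):
    im=imaging.camera("top"); o=manip.get_obs(); print(o["ft_force"].round(2),o["grip_width"],o["grasp_force"])
cv2.imwrite("pics/lift.png",cv2.resize(im[190:290,170:290],None,fx=4,fy=4))
tool([.6563-.104,.2738+.001,.09],89.5)
E
```

```text
[-0.81 -0.45 -5.76] 0.6362886074533117 44.307162165641785
[ 0.66  0.83 -5.75] 0.6376449255367789 44.30713355541229
[ 0.19  0.65 -6.31] 0.634133738887884 44.30694490671158
[-0.64 -0.85 -6.03] 0.6353614879464564 44.307112991809845
clock 4.3 tcp [0.4018 0.2881 0.0743] yaw_y 109.21 j7 1.19 turn z 19.71 shift after turn(mm) [-150.6  -12.   -15.7] tilt [ 2.e-04  0.e+00 -1.e+00] F [-0.64 -0.85 -6.03]
```

View pics/lift.png

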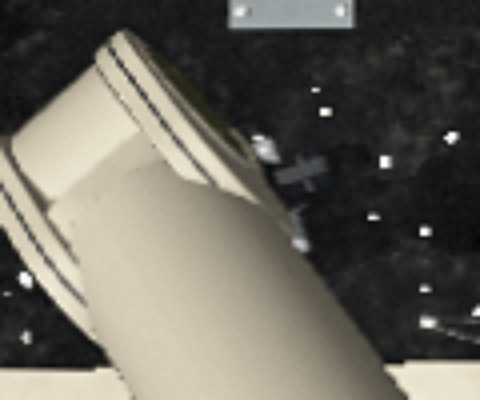

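Lifted weight is about 5.9 N, so the left cassette is the full one and goes to the disc dock. In the picture the arm hides the cassette.

Emit:
jog_arm --deltas '[{"gripper":0,"offset":[0,0,0],"rotation":[0,0,4]},{"gripper":0,"offset":[0,0,0],"rotation":[0,0,6]},{"gripper":0,"offset":[0,0,0],"rotation":[0,0,6]},{"gripper":0,"offset":[0,0,0],"rotation":[0,0,3.7]},{"gripper":0,"offset":[-0.008,-0.001,0],"rotation":[0,0,0]},{"gripper":0,"offset":[-0.016,-0.001,0],"rotation":[0,0,0]},{"gripper":0,"offset":[-0.02,-0.002,0],"rotation":[0,0,0]},{"gripper":0,"offset":[-0.02,-0.002,0],"rotation":[0,0,0]},{"gripper":0,"offset":[-0.02,-0.002,0],"rotation":[0,0,0]},{"gripper":0,"offset":[-0.02,-0.002,0],"rotation":[0,0,0]},{"gripper":0,"offset":[-0.02,-0.001,0],"rotation":[0,0,0]},{"gripper":0,"offset":[-0.016,-0.001,0],"rotation":[0,0,0]},{"gripper":0,"offset":[-0.01,0,0],"rotation":[0,0,0]},{"gripper":0,"offset":[0,0,0],"rotation":[0,0,0]},{"gripper":0,"offset":[0,0,0],"rotation":[0,0,0]}]' --newtons 60

```text
clock: 5.8
position: [0.5512, 0.2749, 0.0741]
ee_rot: [0.004, 1.0, -0.0, -0.0]
ft_force: [-1.1, -0.8, -5.4]
grip_width: 0.63
grasp_force: 65.1
```

```bash
python3 - <<'E'
from h import *
im=imaging.camera("top"); im2=imaging.camera("side")
cv2.imwrite("pics/over.png",np.hstack([cv2.resize(im[115:235,195:295],None,fx=4,fy=4),cv2.resize(im2[110:230,230:330],None,fx=4,fy=4)]))
tool([.6563-.104,.2738+.001,.02],89.5)
E
```

```text
clock 5.9 tcp [0.5509 0.2752 0.0743] yaw_y 89.58 j7 1.07 turn z 0.08 shift after turn(mm) [-1.5 -0.4 54.3] tilt [ 7.e-04  1.e-04 -1.e+00] F [-0.    0.19 -5.58]
```

View pics/over.png

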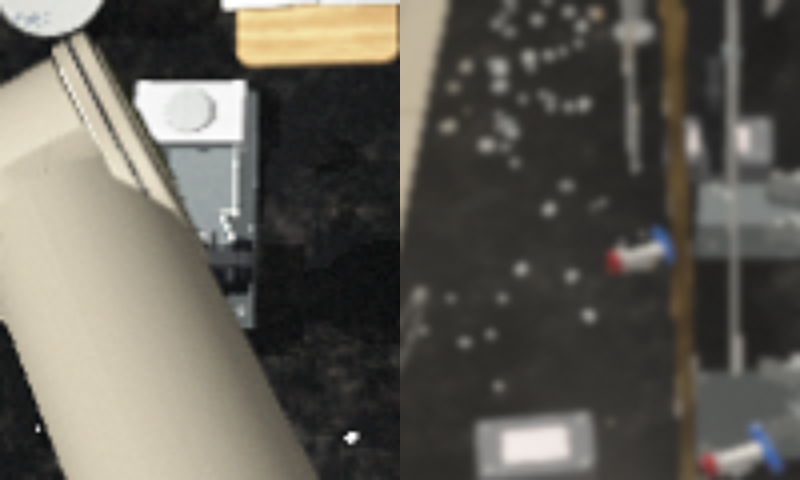

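The disc dock is clear in the top view and the arm covers its apron. The pose matches the plan, so I lower and release.

Emit:
jog_arm --deltas '[{"gripper":0,"offset":[-0.001,0,0.01],"rotation":[0,0,0]},{"gripper":0,"offset":[0,0,0.015],"rotation":[0,0,0]},{"gripper":0,"offset":[0,0,0.013],"rotation":[0,0,0]},{"gripper":0,"offset":[0,0,0.007],"rotation":[0,0,0]},{"gripper":0,"offset":[0,0,0.003],"rotation":[0,0,0]},{"gripper":0,"offset":[0,0,0.002],"rotation":[0,0,0]},{"gripper":0,"offset":[0,0,0.002],"rotation":[0,0,0]},{"gripper":0,"offset":[0,0,0.001],"rotation":[0,0,0]},{"gripper":0,"offset":[0,0,0],"rotation":[0,0,0]},{"gripper":0,"offset":[0,0,0],"rotation":[0,0,0]}]'

```text
clock: 6.9
position: [0.5529, 0.2749, 0.0218]
ee_rot: [0.004, 1.0, 0.0, 0.0]
ft_force: [1.4, 0.1, -6.2]
grip_width: 0.63
grasp_force: 65.2
```

Emit:
jog_arm --deltas '[{"gripper":0,"offset":[0,0,0.001],"rotation":[0,0,0]},{"gripper":0,"offset":[0,0,0.0005],"rotation":[0,0,0]},{"gripper":0,"offset":[0,0,0],"rotation":[0,0,0]}]'

```text
clock: 7.2
position: [0.5528, 0.2748, 0.02]
ee_rot: [0.004, 1.0, 0.0, 0.0]
ft_force: [-0.6, 0.5, -4.9]
grip_width: 0.627
grasp_force: 65.3
```

Emit:
jog_arm --deltas '[{"gripper":0,"offset":[0,0,0.001],"rotation":[0,0,0]},{"gripper":0,"offset":[0,0,0],"rotation":[0,0,0]}]'

```text
clock: 7.4
position: [0.5528, 0.2749, 0.0199]
ee_rot: [0.004, 1.0, 0.0, -0.0]
ft_force: [-4.7, -2.4, 5.2]
grip_width: 0.63
grasp_force: 66.3
```

Emit:
jog_arm --deltas '[{"gripper":1,"offset":[0,0,0],"rotation":[0,0,0]},{"gripper":1,"offset":[0,0,0],"rotation":[0,0,0]},{"gripper":1,"offset":[0,0,0],"rotation":[0,0,0]},{"gripper":1,"offset":[0,0,0],"rotation":[0,0,0]},{"gripper":1,"offset":[0,0,-0.01],"rotation":[0,0,0]},{"gripper":1,"offset":[0,0,-0.02],"rotation":[0,0,0]},{"gripper":1,"offset":[0,0,-0.03],"rotation":[0,0,0]},{"gripper":0,"offset":[0.02,0,0],"rotation":[0,0,0]},{"gripper":0,"offset":[0.03,0,0],"rotation":[0,0,0]},{"gripper":0,"offset":[0.02,0,0],"rotation":[0,0,0]},{"gripper":0,"offset":[0,0,0],"rotation":[0,0,0]},{"gripper":0,"offset":[0,0,0],"rotation":[0,0,0]},{"gripper":0,"offset":[0,0,0],"rotation":[0,0,0]},{"gripper":0,"offset":[0,0,0],"rotation":[0,0,0]}]' --newtons 30

```text
clock: 8.8
position: [0.4836, 0.2752, 0.0791]
ee_rot: [0.005, 1.0, 0.0, 0.0]
ft_force: [0.3, 0.3, 0.4]
grip_width: -0.001
grasp_force: 0.0
```

```bash
python3 - <<'E'
from h import *
im=imaging.camera("top"); im2=imaging.camera("side")
cv2.imwrite("pics/laid.png",np.hstack([cv2.resize(im[115:235,195:295],None,fx=4,fy=4),cv2.resize(im2[110:230,270:370],None,fx=4,fy=4)]))
tool([.6563-.163,.2738+.001,.02],89.5)
E
```

```text
clock 8.9 tcp [0.4833 0.2752 0.0789] yaw_y 89.47 j7 0.99 turn z -0.03 shift after turn(mm) [-10.   -0.3  58.9] tilt [-1.e-04 -1.e-04 -1.e+00] F [ 0.13  0.47 -0.95]
```

View pics/laid.png

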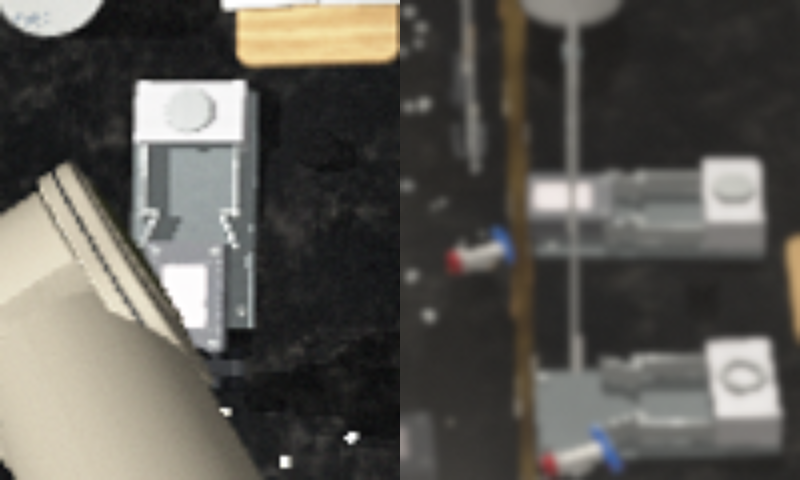

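The cassette lies flat on the apron between the ramps, with its white field near (186,295) in the left panel. It seems slightly left of centre, so I'll measure that.

```bash
python3 - <<'E'
from h import *
im=imaging.camera("top");g=cv2.cvtColor(im,cv2.COLOR_BGR2GRAY).astype(float)
# right long edge of cassette & white field right edge, per row; left field edge
for r in range(177,202,2):
    l=g[r,226:262]; print(r,l.astype(int).tolist())
E
```

```text
177 [118, 85, 35, 68, 99, 133, 173, 219, 214, 166, 156, 157, 155, 158, 154, 155, 157, 154, 158, 154, 153, 184, 230, 213, 156, 74, 89, 124, 109, 102, 103, 103, 68, 37, 28, 36]
179 [85, 132, 125, 48, 34, 118, 169, 166, 156, 154, 156, 154, 156, 154, 156, 153, 156, 154, 157, 154, 154, 153, 155, 159, 141, 79, 91, 103, 102, 100, 152, 172, 95, 46, 43, 40]
181 [187, 108, 99, 102, 55, 32, 85, 145, 158, 187, 222, 234, 231, 225, 226, 227, 228, 228, 228, 229, 185, 151, 155, 160, 144, 79, 86, 103, 101, 103, 154, 170, 88, 35, 26, 32]
183 [223, 206, 127, 86, 133, 103, 35, 75, 134, 206, 253, 254, 253, 252, 253, 253, 253, 253, 253, 255, 223, 150, 154, 159, 143, 85, 90, 101, 101, 101, 100, 172, 94, 37, 41, 37]
185 [220, 222, 213, 151, 72, 105, 112, 60, 31, 191, 255, 254, 252, 252, 252, 252, 252, 252, 253, 255, 220, 147, 153, 169, 147, 77, 94, 104, 102, 103, 102, 170, 93, 26, 34, 30]
187 [227, 225, 224, 223, 179, 88, 96, 118, 80, 33, 248, 255, 254, 252, 252, 252, 252, 252, 253, 255, 223, 150, 157, 161, 140, 79, 92, 104, 107, 104, 102, 176, 96, 28, 22, 29]
189 [92, 191, 228, 225, 229, 203, 118, 65, 105,
[... 462 characters left out ...]
6, 31, 34, 28]
195 [127, 140, 182, 148, 102, 190, 221, 216, 223, 196, 110, 63, 75, 74, 160, 255, 255, 254, 255, 254, 206, 152, 156, 161, 126, 75, 97, 106, 105, 104, 101, 173, 92, 36, 32, 28]
197 [139, 131, 129, 123, 113, 106, 135, 193, 213, 209, 201, 143, 77, 77, 73, 85, 154, 169, 157, 171, 161, 169, 163, 185, 141, 56, 26, 30, 27, 26, 27, 35, 34, 31, 27, 29]
199 [142, 139, 134, 129, 123, 114, 112, 100, 96, 101, 121, 183, 171, 103, 75, 78, 107, 149, 160, 158, 155, 156, 157, 158, 127, 62, 20, 13, 19, 21, 17, 18, 31, 33, 29, 30]
201 [147, 143, 137, 132, 131, 121, 117, 113, 106, 101, 95, 89, 96, 130, 115, 79, 77, 111, 152, 167, 162, 179, 206, 183, 121, 56, 23, 14, 22, 22, 28, 22, 31, 29, 27, 31]
```

```bash
python3 - <<'E'
from h import *
a=plane("top",[(240.6,183),(240.5,187),(250.5,183),(250.45,195),(239.5,200)],.024)
b=plane("top",[(258.1,185),(258.1,193)],.004)
print(a.round(4),b.round(4)); print(plane("top",[(243,180.3),(243,196.4),(246,202.5)],.024).round(4))
# disc dock centreline check via bridge (z~.034) edges and clips
im=imaging.camera("top");g=cv2.cvtColor(im,cv2.COLOR_BGR2GRAY).astype(float)
for r in(140,146): print(r,g[r,224:262].astype(int).tolist())
E
```

```text
[[0.5676 0.2766 0.024 ]
 [0.5561 0.2768 0.024 ]
 [0.5669 0.2484 0.024 ]
 [0.5325 0.2486 0.024 ]
 [0.519  0.2795 0.024 ]] [[0.5643 0.2295 0.004 ]
 [0.541  0.2296 0.004 ]]
[[0.5752 0.2697 0.024 ]
 [0.529  0.2697 0.024 ]
 [0.5115 0.2612 0.024 ]]
140 [32, 32, 33, 27, 138, 244, 248, 246, 246, 246, 246, 247, 245, 234, 228, 229, 228, 226, 228, 229, 228, 227, 222, 189, 191, 239, 248, 246, 245, 246, 250, 218, 128, 104, 111, 62, 17, 17]
146 [51, 53, 37, 23, 130, 239, 248, 245, 245, 245, 245, 246, 243, 231, 229, 234, 232, 231, 232, 234, 228, 192, 163, 223, 246, 247, 246, 246, 246, 246, 251, 207, 113, 101, 109, 52, 14, 23]
```

Emit:
jog_arm --deltas '[{"gripper":0,"offset":[0,0,0.015],"rotation":[0,0,0]},{"gripper":0,"offset":[0,0,0.02],"rotation":[0,0,0]},{"gripper":0,"offset":[0,0,0.015],"rotation":[0,0,0]},{"gripper":0,"offset":[0,0,0.009],"rotation":[0,0,0]},{"gripper":0,"offset":[-0.008,0,0],"rotation":[0,0,0]},{"gripper":0,"offset":[-0.006,0,0],"rotation":[0,0,0]},{"gripper":0,"offset":[-0.003,0,0],"rotation":[0,0,0]},{"gripper":0,"offset":[-0.002,0,0],"rotation":[0,0,0]},{"gripper":0,"offset":[-0.002,0,0],"rotation":[0,0,0]},{"gripper":0,"offset":[-0.002,0,0],"rotation":[0,0,0]},{"gripper":0,"offset":[-0.002,0,0],"rotation":[0,0,0]}]'

```text
clock: 10.1
position: [0.5064, 0.2756, 0.0202]
ee_rot: [0.004, 1.0, -0.0, -0.001]
ft_force: [-7.3, -1.1, 6.2]
grip_width: 0.0
grasp_force: 3.9
```

```bash
python3 -c "
from h import *
tool([.606,.2743,.02],89.5)"
```

```text
clock 10.1 tcp [0.5064 0.2756 0.0202] yaw_y 89.55 j7 1.03 turn z 0.05 shift after turn(mm) [-99.6  -0.4  -0.1] tilt [ 2.5e-03 -1.0e-04 -1.0e+00] F [-7.29 -1.12  6.19]
```

Emit:
jog_arm --deltas '[{"gripper":0,"offset":[-0.002,0,0],"rotation":[0,0,0]},{"gripper":0,"offset":[-0.002,0,0],"rotation":[0,0,0]},{"gripper":0,"offset":[-0.002,0,0],"rotation":[0,0,0]},{"gripper":0,"offset":[-0.002,0,0],"rotation":[0,0,0]},{"gripper":0,"offset":[-0.002,0,0],"rotation":[0,0,0]},{"gripper":0,"offset":[-0.002,0,0],"rotation":[0,0,0]}]'

```text
clock: 10.7
position: [0.5178, 0.2757, 0.0202]
ee_rot: [0.004, 1.0, -0.0, -0.002]
ft_force: [-12.2, -0.1, 8.5]
grip_width: 0.006
grasp_force: 5.5
```

Emit:
jog_arm --deltas '[{"gripper":0,"offset":[-0.002,0,0],"rotation":[0,0,0]},{"gripper":0,"offset":[-0.002,0,0],"rotation":[0,0,0]},{"gripper":0,"offset":[-0.002,0,0],"rotation":[0,0,0]},{"gripper":0,"offset":[-0.002,0,0],"rotation":[0,0,0]},{"gripper":0,"offset":[-0.002,0,0],"rotation":[0,0,0]},{"gripper":0,"offset":[-0.002,0,0],"rotation":[0,0,0]},{"gripper":0,"offset":[-0.002,0,0],"rotation":[0,0,0]},{"gripper":0,"offset":[-0.002,0,0],"rotation":[0,0,0]}]'

```text
clock: 11.5
position: [0.5339, 0.2756, 0.0202]
ee_rot: [0.004, 1.0, 0.0, -0.002]
ft_force: [-9.9, -0.8, 6.8]
grip_width: -0.003
grasp_force: 4.6
```

Emit:
jog_arm --deltas '[{"gripper":0,"offset":[-0.0025,0,0],"rotation":[0,0,0]},{"gripper":0,"offset":[-0.0025,0,0],"rotation":[0,0,0]},{"gripper":0,"offset":[-0.0025,0,0],"rotation":[0,0,0]},{"gripper":0,"offset":[-0.0025,0,0],"rotation":[0,0,0]},{"gripper":0,"offset":[-0.0025,0,0],"rotation":[0,0,0]},{"gripper":0,"offset":[-0.0025,0,0],"rotation":[0,0,0]},{"gripper":0,"offset":[-0.0025,0,0],"rotation":[0,0,0]},{"gripper":0,"offset":[-0.0025,0,0],"rotation":[0,0,0]},{"gripper":0,"offset":[-0.0025,0,0],"rotation":[0,0,0]},{"gripper":0,"offset":[-0.0025,0,0],"rotation":[0,0,0]}]'

```text
clock: 12.5
position: [0.5589, 0.2754, 0.0201]
ee_rot: [0.004, 1.0, 0.0, -0.002]
ft_force: [-9.1, -1.0, 6.0]
grip_width: -0.002
grasp_force: 4.6
```

Emit:
jog_arm --deltas '[{"gripper":0,"offset":[-0.0025,0,0],"rotation":[0,0,0]},{"gripper":0,"offset":[-0.0025,0,0],"rotation":[0,0,0]},{"gripper":0,"offset":[-0.0025,0,0],"rotation":[0,0,0]},{"gripper":0,"offset":[-0.0025,0,0],"rotation":[0,0,0]},{"gripper":0,"offset":[-0.0025,0,0],"rotation":[0,0,0]},{"gripper":0,"offset":[-0.0025,0,0],"rotation":[0,0,0]},{"gripper":0,"offset":[-0.0025,0,0],"rotation":[0,0,0]},{"gripper":0,"offset":[-0.0025,0,0],"rotation":[0,0,0]},{"gripper":0,"offset":[-0.0025,0,0],"rotation":[0,0,0]},{"gripper":0,"offset":[-0.0025,0,0],"rotation":[0,0,0]}]'

```text
clock: 13.5
position: [0.5764, 0.2753, 0.0199]
ee_rot: [0.003, 1.0, -0.002, -0.01]
ft_force: [-53.5, -9.9, 43.9]
grip_width: -0.001
grasp_force: 27.3
```

Force rose to 53 N about 30 mm short of home. The leading end is probably catching a wall edge, so I back off and look.

Emit:
jog_arm --deltas '[{"gripper":0,"offset":[0.005,0,0],"rotation":[0,0,0]},{"gripper":0,"offset":[0.01,0,0],"rotation":[0,0,0]},{"gripper":0,"offset":[0.015,0,-0.005],"rotation":[0,0,0]},{"gripper":0,"offset":[0.02,0,-0.03],"rotation":[0,0,0]},{"gripper":0,"offset":[0.02,0,-0.03],"rotation":[0,0,0]},{"gripper":0,"offset":[0.02,0,0],"rotation":[0,0,0]},{"gripper":0,"offset":[0,0,0],"rotation":[0,0,0]}]'

```text
clock: 14.2
position: [0.4942, 0.2763, 0.0862]
ee_rot: [0.003, 1.0, 0.001, 0.0]
ft_force: [-0.8, -0.6, -0.8]
grip_width: 0.003
grasp_force: 0.0
```

```bash
python3 - <<'E'
from h import *
im=imaging.camera("top"); im2=imaging.camera("side")
cv2.imwrite("pics/t1.png",im);cv2.imwrite("pics/s1.png",im2)
cv2.imwrite("pics/jam.png",np.hstack([cv2.resize(im[125:200,215:275],None,fx=6.5,fy=6.5,interpolation=cv2.INTER_CUBIC),cv2.resize(im2[130:205,295:355],None,fx=6.5,fy=6.5,interpolation=cv2.INTER_CUBIC)]))
tool([.606,.2743,.02],89.5)
E
```

```text
clock 14.3 tcp [0.4959 0.2754 0.0853] yaw_y 89.53 j7 1.01 turn z 0.03 shift after turn(mm) [-110.    -0.2   65.3] tilt [-9.e-04  5.e-04 -1.e+00] F [ 1.08 -0.76  0.63]
```

View pics/jam.png

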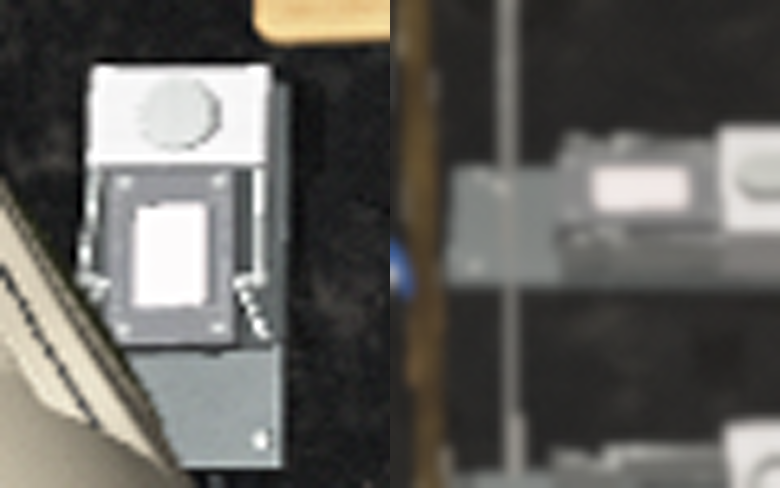

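Top view: the cassette (columns 103–237) sits about 8 zoomed pixels left of the clips' centre near 178, so its left corner catches the bay wall. I'll quantify the offset relative to the bridge.

```bash
python3 - <<'E'
from h import *
g=cv2.cvtColor(cv2.imread("pics/t1.png"),cv2.COLOR_BGR2GRAY).astype(float)
def mid(g,r,c0,c1,thr):
    l=g[r,c0:c1];a=np.where(l>thr)[0];i,j=a[0],a[-1]
    return c0+i-(l[i]-thr)/(l[i]-l[i-1]), c0+j+(l[j]-thr)/(l[j]-l[j+1])
for r in(137,140,143,146): 
    e=mid(g,r,222,262,180);w=plane("top",[(e[0],r),(e[1],r)],.034); print("bridge",w[:,1].round(4),w.mean(0).round(4))
for r in(158,162,166,170):
    e=mid(g,r,233,250,205);w=plane("top",[(e[0],r),(e[1],r)],.024); print("field",w[:,1].round(4),w.mean(0).round(4))
for r in(154,158,160,162,166,172):print(r,g[r,224:262].astype(int).tolist())
for c in(240,243,246):print(c,g[145:185,c].astype(int).tolist())
E
```

```text
bridge [0.3097 0.232 ] [0.6996 0.2709 0.034 ]
bridge [0.3107 0.2329] [0.6907 0.2718 0.034 ]
bridge [0.3103 0.233 ] [0.6818 0.2717 0.034 ]
bridge [0.3103 0.2334] [0.6729 0.2718 0.034 ]
field [0.2913 0.261 ] [0.6404 0.2761 0.024 ]
field [0.2922 0.261 ] [0.6286 0.2766 0.024 ]
field [0.2924 0.261 ] [0.6169 0.2767 0.024 ]
field [0.2924 0.261 ] [0.6053 0.2767 0.024 ]
154 [25, 26, 21, 12, 152, 203, 101, 132, 164, 169, 165, 156, 151, 153, 153, 153, 152, 152, 153, 153, 151, 152, 150, 156, 160, 157, 139, 83, 85, 90, 248, 185, 90, 102, 112, 60, 15, 19]
158 [28, 26, 24, 24, 153, 189, 83, 128, 157, 155, 152, 152, 241, 255, 254, 253, 253, 253, 252, 253, 253, 255, 215, 130, 153, 164, 146, 78, 86, 97, 205, 139, 86, 104, 109, 53, 14, 15]
160 [32, 29, 27, 77, 134, 132, 103, 131, 158, 155, 147, 190, 248, 254, 252, 252, 252, 252, 252, 252, 252, 255, 213, 131, 152, 165, 148, 81, 88, 98, 206, 150, 93, 103, 118, 61, 16, 17]
162 [32, 33, 24, 133, 171, 88, 95, 130, 163, 164, 151, 191, 248, 253, 252, 252, 252, 252, 252, 252, 252, 255, 214, 131, 153, 159, 145, 82, 88, 98, 206, 149, 97, 108, 93, 42, 19, 19]
166
[... 273 characters left out ...]
 160, 162, 175, 166, 168, 172, 174, 149, 78, 52, 232, 171, 97, 101, 100, 85, 32, 33, 36]
240 [231, 232, 211, 244, 254, 171, 138, 150, 154, 152, 149, 216, 254, 253, 252, 252, 252, 252, 252, 252, 252, 252, 252, 252, 252, 254, 251, 178, 152, 156, 155, 157, 165, 60, 127, 156, 156, 160, 158, 153]
243 [231, 233, 190, 243, 255, 158, 137, 151, 155, 153, 147, 219, 254, 253, 252, 252, 252, 252, 252, 252, 252, 252, 252, 252, 252, 254, 236, 160, 154, 154, 154, 157, 138, 53, 127, 157, 156, 155, 157, 159]
246 [199, 161, 244, 250, 254, 154, 137, 153, 152, 150, 148, 183, 213, 215, 216, 213, 214, 214, 214, 212, 211, 212, 213, 211, 212, 212, 170, 166, 159, 154, 155, 157, 138, 57, 100, 157, 156, 160, 156, 157]
```

The dock's centreline is yawed about -1.2°, and the cassette sits about 3.5 mm to +y of it. I'll press lightly on its top with the shut fingertips, drag it back from the wall edge and over, and then resume pushing.

Emit:
jog_arm --deltas '[{"gripper":0,"offset":[-0.02,0,0],"rotation":[0,0,0]},{"gripper":0,"offset":[-0.03,0,0],"rotation":[0,0,0]},{"gripper":0,"offset":[-0.03,0,0],"rotation":[0,0,0]},{"gripper":0,"offset":[-0.024,0,0],"rotation":[0,0,0]},{"gripper":0,"offset":[-0.01,0,0.01],"rotation":[0,0,0]},{"gripper":0,"offset":[0,0,0.02],"rotation":[0,0,0]},{"gripper":0,"offset":[0,0,0.012],"rotation":[0,0,0]},{"gripper":0,"offset":[0,0,0.004],"rotation":[0,0,0]},{"gripper":0,"offset":[0,0,0.002],"rotation":[0,0,0]},{"gripper":0,"offset":[0,0,0],"rotation":[0,0,0]}]'

```text
clock: 15.3
position: [0.6098, 0.2745, 0.0373]
ee_rot: [0.004, 1.0, 0.0, 0.0]
ft_force: [0.5, 0.3, 1.0]
grip_width: 0.0
grasp_force: 0.0
```

Emit:
jog_arm --deltas '[{"gripper":0,"offset":[0,0,0.001],"rotation":[0,0,0]},{"gripper":0,"offset":[0,0,0.001],"rotation":[0,0,0]},{"gripper":0,"offset":[0,0,0.001],"rotation":[0,0,0]},{"gripper":0,"offset":[0,0,0.0005],"rotation":[0,0,0]},{"gripper":0,"offset":[0,0,0],"rotation":[0,0,0]}]'

```text
clock: 15.8
position: [0.6101, 0.2745, 0.0352]
ee_rot: [0.004, 1.0, 0.0, 0.0]
ft_force: [-5.3, -2.3, 11.3]
grip_width: -0.002
grasp_force: 5.8
```

Emit:
jog_arm --deltas '[{"gripper":0,"offset":[0,0,0.0005],"rotation":[0,0,0]},{"gripper":0,"offset":[0.002,0,0],"rotation":[0,0,0]},{"gripper":0,"offset":[0.002,0,0],"rotation":[0,0,0]},{"gripper":0,"offset":[0.002,-0.001,0],"rotation":[0,0,0]},{"gripper":0,"offset":[0,-0.002,0],"rotation":[0,0,0.5]},{"gripper":0,"offset":[0,-0.002,0],"rotation":[0,0,0.5]},{"gripper":0,"offset":[0,0,0],"rotation":[0,0,0.5]}]'

```text
clock: 16.5
position: [0.6051, 0.2713, 0.0352]
ee_rot: [0.017, 1.0, 0.002, 0.002]
ft_force: [0.8, 3.2, 8.4]
grip_width: 0.004
grasp_force: 4.2
```

```bash
cat > meas.py <<'E'
from h import *
def edges(l,thr):
    a=np.where(l>thr)[0];i,j=a[0],a[-1]
    return i-(l[i]-thr)/(l[i]-l[i-1]), j+(l[j]-thr)/(l[j]-l[j+1])
def side_state(r0,r1,c0,c1,z=.024,thr=200):
    g=cv2.cvtColor(imaging.camera("side"),cv2.COLOR_BGR2GRAY); m=np.zeros_like(g);m[r0:r1,c0:c1]=(g[r0:r1,c0:c1]>thr)*255
    for c in cv2.findContours(m,0,1)[0]:
        if cv2.contourArea(c)>25:
            M=cv2.moments(c); print("side blob",cv2.contourArea(c),plane("side",[(M["m10"]/M["m00"],M["m01"]/M["m00"])],z)[0].round(4))
E
python3 - <<'E'
from meas import *
im=imaging.camera("top");cv2.imwrite("pics/t2.png",im);g=cv2.cvtColor(im,cv2.COLOR_BGR2GRAY).astype(float)
for r in range(150,180,3):print(r,g[r,224:262].astype(int).tolist())
im=imaging.camera("side");cv2.imwrite("pics/s2.png",im)
side_state(140,190,300,350)
tool([.606,.2743,.02],88.8)
E
```

```text
150 [178, 175, 170, 169, 166, 162, 157, 154, 151, 148, 143, 139, 133, 127, 121, 115, 109, 101, 99, 96, 97, 98, 106, 148, 163, 159, 159, 162, 163, 164, 173, 142, 108, 103, 114, 63, 18, 22]
153 [184, 177, 175, 171, 171, 165, 163, 160, 156, 151, 149, 143, 140, 134, 130, 121, 120, 112, 103, 100, 94, 92, 91, 84, 144, 182, 155, 82, 87, 97, 247, 187, 91, 104, 114, 58, 18, 19]
156 [185, 180, 179, 175, 172, 170, 167, 164, 157, 159, 154, 148, 142, 139, 137, 129, 124, 118, 111, 106, 100, 94, 99, 89, 95, 115, 130, 85, 86, 95, 253, 184, 84, 103, 112, 54, 21, 22]
159 [187, 185, 182, 179, 174, 176, 169, 169, 166, 162, 160, 156, 152, 145, 140, 134, 134, 125, 120, 112, 106, 102, 99, 96, 92, 92, 77, 59, 91, 101, 214, 148, 66, 60, 77, 42, 19, 23]
162 [187, 187, 184, 182, 181, 175, 176, 171, 166, 166, 163, 159, 156, 154, 146, 139, 138, 132, 127, 119, 118, 109, 105, 102, 96, 96, 89, 73, 65, 65, 64, 63, 55, 58, 57, 33, 21, 19]
165 [193, 189, 188, 186, 186, 180, 177, 175, 172, 170, 166, 162, 159, 157, 153, 148, 143, 139, 133, 129, 121, 118, 112, 103, 100, 97, 95, 93, 68, 50, 53, 51, 52, 63, 67, 50, 29, 21]
[... 274 characters left out ...]
152, 143, 143, 135, 130, 126, 119, 117, 106, 101, 97, 98, 94, 91, 87, 103, 107, 83, 38, 25, 28]
174 [198, 194, 192, 193, 190, 190, 188, 183, 181, 178, 176, 175, 170, 169, 167, 162, 156, 156, 151, 144, 142, 136, 132, 126, 121, 118, 108, 103, 101, 97, 94, 90, 93, 105, 84, 39, 20, 18]
177 [197, 196, 194, 194, 191, 190, 191, 186, 186, 181, 180, 179, 175, 170, 168, 167, 164, 160, 156, 151, 146, 141, 137, 134, 129, 124, 116, 113, 106, 99, 99, 96, 92, 87, 62, 38, 31, 23]
side blob 39.0 [0.6347 0.2785 0.024 ]
side blob 28.5 [0.673 0.286 0.024]
clock 16.65 tcp [0.6051 0.2713 0.0352] yaw_y 88.05 j7 1.1 turn z -0.75 shift after turn(mm) [-0.8  3.  15.2] tilt [-0.0038  0.0035 -1.    ] F [0.29 2.49 8.33]
```

The fingertips slid (3 N sideways) and the cassette edge stayed at column 250.6. Instead I'll press the left spring clip inward from outside, near the cassette's centre, so that it carries the cassette sideways.

Emit:
jog_arm --deltas '[{"gripper":0,"offset":[0,0,-0.01],"rotation":[0,0,0]},{"gripper":0,"offset":[0,0,-0.02],"rotation":[0,0,0]},{"gripper":0,"offset":[-0.007,0.015,-0.01],"rotation":[0,0,0]},{"gripper":0,"offset":[-0.007,0.025,0],"rotation":[0,0,0]},{"gripper":0,"offset":[-0.007,0.022,0],"rotation":[0,0,0]},{"gripper":0,"offset":[0,0,0.01],"rotation":[0,0,0]},{"gripper":0,"offset":[0,0,0.02],"rotation":[0,0,0]},{"gripper":0,"offset":[0,0,0.017],"rotation":[0,0,0]},{"gripper":0,"offset":[0,0,0.007],"rotation":[0,0,0]},{"gripper":0,"offset":[0,0,0],"rotation":[0,0,0]}]'

```text
clock: 17.65
position: [0.6261, 0.3297, 0.0176]
ee_rot: [0.018, 1.0, -0.001, -0.001]
ft_force: [-0.2, -0.5, 0.5]
grip_width: -0.001
grasp_force: 0.0
```

```bash
python3 - <<'E'
from meas import *
im=imaging.camera("top");g=cv2.cvtColor(im,cv2.COLOR_BGR2GRAY).astype(float)
for r in range(152,184,3):print(r,g[r,232:262].astype(int).tolist())
side_state(140,190,300,350)
tool([.6263,.333,.02],88.8)
E
```

```text
152 [168, 203, 213, 174, 153, 154, 156, 156, 156, 132, 111, 99, 92, 92, 93, 109, 143, 119, 86, 69, 89, 100, 161, 126, 104, 110, 115, 59, 23, 25]
155 [87, 63, 26, 16, 24, 24, 34, 73, 90, 88, 90, 92, 89, 91, 93, 95, 96, 93, 91, 64, 87, 103, 162, 123, 97, 105, 107, 55, 13, 20]
158 [69, 66, 62, 64, 68, 69, 72, 167, 207, 204, 203, 202, 203, 208, 138, 81, 94, 96, 90, 65, 90, 100, 143, 96, 92, 102, 109, 53, 22, 20]
161 [65, 40, 23, 26, 29, 23, 73, 171, 205, 200, 198, 203, 201, 206, 136, 80, 96, 97, 90, 63, 91, 104, 139, 110, 103, 104, 121, 62, 19, 20]
164 [16, 20, 10, 47, 154, 200, 199, 201, 199, 199, 200, 202, 201, 207, 135, 78, 98, 95, 92, 61, 86, 101, 135, 114, 101, 105, 90, 43, 17, 19]
167 [87, 94, 94, 125, 184, 202, 203, 199, 201, 200, 200, 202, 201, 206, 134, 81, 97, 98, 87, 103, 133, 142, 155, 136, 102, 103, 86, 37, 23, 32]
170 [87, 99, 135, 198, 254, 255, 239, 202, 203, 204, 202, 203, 207, 210, 135, 81, 96, 96, 92, 62, 156, 118, 98, 103, 101, 105, 84, 37, 30, 31]
173 [95, 88, 85, 105, 144, 156, 156, 158, 155, 115, 87, 88, 89, 92, 95, 95, 95, 95, 93, 61, 83, 130, 114, 102, 101, 109, 83, 40, 22, 20]
176 [97, 98, 91, 85, 107, 145, 160, 160, 158, 160, 156, 159, 159, 160, 158, 158, 157, 183, 167, 88, 88, 99, 146, 230, 157, 102, 84, 42, 22, 25]
179 [103, 98, 96, 93, 93, 83, 86, 97, 120, 129, 128, 127, 128, 129, 100, 81, 81, 114, 152, 162, 161, 163, 159, 165, 167, 175, 93, 44, 46, 38]
182 [111, 108, 100, 96, 97, 90, 87, 105, 148, 164, 156, 157, 154, 155, 158, 158, 161, 157, 160, 159, 156, 162, 161, 161, 164, 169, 86, 43, 42, 37]
clock 17.75 tcp [0.6272 0.3305 0.0196] yaw_y 87.99 j7 1.04 turn z -0.81 shift after turn(mm) [ 1.   2.5 -0.4] tilt [-6.e-04  3.e-04 -1.e+00] F [-0.6   0.15  0.07]
```

Emit:
jog_arm --deltas '[{"gripper":0,"offset":[0,-0.002,0],"rotation":[0,0,0]},{"gripper":0,"offset":[0,-0.002,0],"rotation":[0,0,0]},{"gripper":0,"offset":[0,-0.002,0],"rotation":[0,0,0]},{"gripper":0,"offset":[0,-0.002,0],"rotation":[0,0,0]},{"gripper":0,"offset":[0,0,0],"rotation":[0,0,0]}]'

```text
clock: 18.25
position: [0.6268, 0.3234, 0.0198]
ee_rot: [0.017, 1.0, 0.001, 0.0]
ft_force: [-0.7, 4.7, 3.5]
grip_width: -0.001
grasp_force: 2.3
```

```bash
cat >> meas.py <<'E'
def row(rows=(161,170)):
    g=cv2.cvtColor(imaging.camera("top"),cv2.COLOR_BGR2GRAY).astype(int)
    for r in rows:print(r,g[r,240:262].tolist())
    tool([.6263,.333,.02],88.8)
E
python3 -c "
from meas import *
row()"
```

```text
161 [34, 164, 206, 200, 201, 201, 204, 190, 129, 91, 94, 100, 75, 74, 96, 115, 123, 106, 120, 58, 16, 23]
170 [255, 240, 201, 204, 205, 208, 209, 235, 167, 89, 98, 96, 79, 88, 176, 140, 94, 105, 84, 40, 30, 30]
clock 18.3 tcp [0.6268 0.3233 0.0197] yaw_y 88.03 j7 1.05 turn z -0.77 shift after turn(mm) [ 0.7  9.7 -0.3] tilt [-0.001   0.0014 -1.    ] F [0.15 4.67 3.29]
```

```bash
python3 -c "
from meas import *
p=plane('top',[(247.8,161),(248.2,170),(245.95,161),(245.95,170)],.024);print((p+[0,.0153,0]).round(4))
for x in p[:,0]: print(.2749-.0208*(x-.5313))"
```

```text
[[0.631  0.2715 0.024 ]
 [0.6047 0.2703 0.024 ]
 [0.6311 0.2768 0.024 ]
 [0.6048 0.2767 0.024 ]]
0.27282688398798355
0.2733742672391694
0.2728237070824591
0.27337052794397887
```

The cassette shifted: its leading end is within about 1 mm of the centreline, and the tail is about 3 mm to -y. The flat finger face will square it up, so I go behind the tail and push on the centreline.

Emit:
jog_arm --deltas '[{"gripper":0,"offset":[0,0.008,0],"rotation":[0,0,0]},{"gripper":0,"offset":[0,0.004,-0.015],"rotation":[0,0,0]},{"gripper":0,"offset":[0,0,-0.025],"rotation":[0,0,0]},{"gripper":0,"offset":[0.01,-0.01,-0.015],"rotation":[0,0,-0.8]},{"gripper":0,"offset":[0.02,-0.02,0],"rotation":[0,0,0]},{"gripper":0,"offset":[0.025,-0.02,0],"rotation":[0,0,0]},{"gripper":0,"offset":[0.013,-0.013,0],"rotation":[0,0,0]},{"gripper":0,"offset":[0,0,0],"rotation":[0,0,0]},{"gripper":0,"offset":[0,0,0],"rotation":[0,0,0]}]'

```text
clock: 19.2
position: [0.558, 0.2732, 0.0749]
ee_rot: [0.011, 1.0, 0.0, 0.0]
ft_force: [-0.3, 0.3, -0.7]
grip_width: 0.001
grasp_force: 0.0
```

```bash
python3 -c "
from meas import *
row((155,158,161,165,168,170,176))
tool([.559,.272,.02],88.8)"
```

```text
155 [166, 161, 149, 147, 145, 145, 147, 165, 176, 163, 154, 157, 115, 80, 89, 250, 183, 92, 108, 53, 19, 21]
158 [244, 255, 253, 252, 252, 252, 253, 252, 207, 147, 154, 156, 114, 78, 89, 207, 148, 96, 105, 51, 14, 23]
161 [78, 243, 255, 252, 252, 252, 253, 252, 205, 149, 151, 157, 116, 79, 90, 163, 154, 113, 118, 59, 18, 19]
165 [134, 99, 164, 254, 255, 252, 253, 255, 224, 146, 152, 167, 129, 84, 95, 90, 244, 171, 83, 40, 17, 24]
168 [94, 91, 88, 93, 186, 252, 254, 255, 227, 149, 152, 166, 180, 212, 191, 179, 222, 149, 79, 38, 27, 31]
170 [94, 92, 89, 98, 96, 189, 255, 255, 230, 149, 151, 158, 115, 120, 243, 170, 96, 103, 84, 40, 30, 29]
176 [106, 104, 97, 96, 94, 91, 96, 87, 65, 61, 61, 57, 56, 50, 61, 59, 26, 255, 158, 21, 17, 23]
clock 19.25 tcp [0.5582 0.2737 0.0746] yaw_y 88.82 j7 1.07 turn z 0.02 shift after turn(mm) [-66.8  60.7  54.7] tilt [-8.e-04  4.e-04 -1.e+00] F [ 0.64 -0.94 -0.28]
clock 19.25 tcp [0.5582 0.2737 0.0746] yaw_y 88.82 j7 1.07 turn z 0.02 shift after turn(mm) [-0.8 -1.7 54.6] tilt [-8.e-04  4.e-04 -1.e+00] F [ 0.64 -0.94 -0.28]
```

Emit:
jog_arm --deltas '[{"gripper":0,"offset":[0,-0.0015,0.015],"rotation":[0,0,0]},{"gripper":0,"offset":[0,0,0.02],"rotation":[0,0,0]},{"gripper":0,"offset":[0,0,0.013],"rotation":[0,0,0]},{"gripper":0,"offset":[0,0,0.006],"rotation":[0,0,0]},{"gripper":0,"offset":[-0.004,0,0],"rotation":[0,0,0]},{"gripper":0,"offset":[-0.003,0,0],"rotation":[0,0,0]},{"gripper":0,"offset":[-0.002,0,0],"rotation":[0,0,0]},{"gripper":0,"offset":[-0.002,0,0],"rotation":[0,0,0]},{"gripper":0,"offset":[-0.002,0,0],"rotation":[0,0,0]},{"gripper":0,"offset":[-0.002,0,0],"rotation":[0,0,0]}]'

```text
clock: 20.25
position: [0.5728, 0.2714, 0.0203]
ee_rot: [0.01, 1.0, 0.0, 0.0]
ft_force: [0.1, -0.2, 0.2]
grip_width: -0.002
grasp_force: 0.0
```

Emit:
jog_arm --deltas '[{"gripper":0,"offset":[-0.0015,0,0],"rotation":[0,0,0]},{"gripper":0,"offset":[-0.0015,0,0],"rotation":[0,0,0]},{"gripper":0,"offset":[-0.0015,0,0],"rotation":[0,0,0]}]'

```text
clock: 20.55
position: [0.576, 0.2714, 0.0198]
ee_rot: [0.01, 1.0, -0.0, -0.001]
ft_force: [-8.6, -0.9, 6.8]
grip_width: 0.001
grasp_force: 4.6
```

Emit:
jog_arm --deltas '[{"gripper":0,"offset":[-0.0015,0,0],"rotation":[0,0,0]},{"gripper":0,"offset":[-0.0015,0,0],"rotation":[0,0,0]}]'

```text
clock: 20.75
position: [0.5783, 0.272, 0.0198]
ee_rot: [0.01, 1.0, 0.0, -0.002]
ft_force: [-7.3, 0.5, 4.7]
grip_width: -0.005
grasp_force: 3.9
```

Emit:
jog_arm --deltas '[{"gripper":0,"offset":[-0.0015,0,0],"rotation":[0,0,0]},{"gripper":0,"offset":[-0.0015,0,0],"rotation":[0,0,0]}]'

```text
clock: 20.95
position: [0.5813, 0.2721, 0.0198]
ee_rot: [0.01, 1.0, 0.0, -0.002]
ft_force: [-8.1, 1.2, 6.0]
grip_width: -0.002
grasp_force: 4.0
```

Emit:
jog_arm --deltas '[{"gripper":0,"offset":[-0.002,0,0],"rotation":[0,0,0]},{"gripper":0,"offset":[-0.002,0,0],"rotation":[0,0,0]},{"gripper":0,"offset":[-0.002,0,0],"rotation":[0,0,0]},{"gripper":0,"offset":[-0.002,0,0],"rotation":[0,0,0]}]'

```text
clock: 21.35
position: [0.5892, 0.2719, 0.0198]
ee_rot: [0.01, 1.0, 0.0, -0.002]
ft_force: [-7.3, 1.0, 5.3]
grip_width: 0.001
grasp_force: 4.1
```

Emit:
jog_arm --deltas '[{"gripper":0,"offset":[-0.002,0,0],"rotation":[0,0,0]},{"gripper":0,"offset":[-0.002,0,0],"rotation":[0,0,0]},{"gripper":0,"offset":[-0.002,0,0],"rotation":[0,0,0]},{"gripper":0,"offset":[-0.002,0,0],"rotation":[0,0,0]}]'

```text
clock: 21.75
position: [0.5972, 0.2718, 0.0198]
ee_rot: [0.01, 1.0, 0.0, -0.002]
ft_force: [-8.7, 0.5, 6.1]
grip_width: -0.002
grasp_force: 4.2
```

Nearly home, so I use slow 1 mm steps.

Emit:
jog_arm --deltas '[{"gripper":0,"offset":[-0.001,0,0],"rotation":[0,0,0]},{"gripper":0,"offset":[-0.001,0,0],"rotation":[0,0,0]},{"gripper":0,"offset":[-0.001,0,0],"rotation":[0,0,0]},{"gripper":0,"offset":[-0.001,0,0],"rotation":[0,0,0]}]'

```text
clock: 22.15
position: [0.6012, 0.2718, 0.0198]
ee_rot: [0.01, 1.0, 0.0, -0.002]
ft_force: [-8.3, 1.0, 5.3]
grip_width: 0.003
grasp_force: 4.1
```

Emit:
jog_arm --deltas '[{"gripper":0,"offset":[-0.001,0,0],"rotation":[0,0,0]},{"gripper":0,"offset":[-0.001,0,0],"rotation":[0,0,0]},{"gripper":0,"offset":[-0.001,0,0],"rotation":[0,0,0]}]'

```text
clock: 22.45
position: [0.6047, 0.2715, 0.0198]
ee_rot: [0.01, 1.0, 0.0, -0.001]
ft_force: [-5.3, 0.9, 2.4]
grip_width: 0.002
grasp_force: 2.6
```

Emit:
jog_arm --deltas '[{"gripper":0,"offset":[-0.001,0,0],"rotation":[0,0,0]},{"gripper":0,"offset":[-0.001,0,0],"rotation":[0,0,0]}]'

```text
clock: 22.65
position: [0.607, 0.2712, 0.0198]
ee_rot: [0.01, 1.0, 0.0, -0.001]
ft_force: [-5.9, 0.9, 3.9]
grip_width: -0.001
grasp_force: 3.2
```

Emit:
jog_arm --deltas '[{"gripper":0,"offset":[-0.001,0,0],"rotation":[0,0,0]},{"gripper":0,"offset":[0,0,0],"rotation":[0,0,0]}]'

```text
clock: 22.85
position: [0.6081, 0.2712, 0.0198]
ee_rot: [0.01, 1.0, 0.0, -0.001]
ft_force: [-5.1, 1.2, 2.7]
grip_width: 0.002
grasp_force: 2.7
```

Emit:
jog_arm --deltas '[{"gripper":0,"offset":[-0.001,0,0],"rotation":[0,0,0]},{"gripper":0,"offset":[0,0,0],"rotation":[0,0,0]}]'

```text
clock: 23.05
position: [0.6091, 0.2712, 0.0198]
ee_rot: [0.01, 1.0, 0.0, -0.001]
ft_force: [-5.5, 0.9, 3.0]
grip_width: 0.002
grasp_force: 2.7
```

Emit:
jog_arm --deltas '[{"gripper":0,"offset":[-0.001,0,0],"rotation":[0,0,0]},{"gripper":0,"offset":[0,0,0],"rotation":[0,0,0]}]'

```text
clock: 23.25
position: [0.6092, 0.2712, 0.0198]
ee_rot: [0.01, 1.0, -0.0, -0.002]
ft_force: [-10.1, -0.4, 6.6]
grip_width: -0.001
grasp_force: 5.0
```

Emit:
jog_arm --deltas '[{"gripper":0,"offset":[-0.001,0,0],"rotation":[0,0,0]},{"gripper":0,"offset":[0,0,0],"rotation":[0,0,0]},{"gripper":0,"offset":[0.005,0,0],"rotation":[0,0,0]},{"gripper":0,"offset":[0.015,0,0],"rotation":[0,0,0]},{"gripper":0,"offset":[0.02,0,0],"rotation":[0,0,0]},{"gripper":0,"offset":[0.02,0,-0.02],"rotation":[0,0,0]},{"gripper":0,"offset":[0.02,0,-0.03],"rotation":[0,0,0]},{"gripper":1,"offset":[0.02,-0.02,-0.03],"rotation":[0,0,-2]},{"gripper":1,"offset":[0.02,-0.03,0],"rotation":[0,0,-4]},{"gripper":1,"offset":[0.02,-0.035,0],"rotation":[0,0,-2]},{"gripper":1,"offset":[0.02,-0.035,0],"rotation":[0,0,0]},{"gripper":1,"offset":[0.01,-0.035,0],"rotation":[0,0,0]},{"gripper":1,"offset":[0,-0.03,0],"rotation":[0,0,0]},{"gripper":1,"offset":[0,-0.02,0],"rotation":[0,0,0]},{"gripper":1,"offset":[0,0,0],"rotation":[0,0,0]},{"gripper":1,"offset":[0,0,0],"rotation":[0,0,0]}]'

```text
clock: 24.85
position: [0.4598, 0.0631, 0.1001]
ee_rot: [-0.059, 0.998, 0.0, 0.0]
ft_force: [0.6, 0.3, -0.5]
grip_width: 0.999
grasp_force: 0.0
```

```bash
python3 - <<'E'
from h import *
im=imaging.camera("top"); im2=imaging.camera("side")
cv2.imwrite("pics/t3.png",im)
cv2.imwrite("pics/home1.png",np.hstack([cv2.resize(im[125:200,215:275],None,fx=6.5,fy=6.5,interpolation=cv2.INTER_CUBIC),cv2.resize(im2[130:205,295:355],None,fx=6.5,fy=6.5,interpolation=cv2.INTER_CUBIC)]))
g=cv2.cvtColor(im,cv2.COLOR_BGR2GRAY).astype(float)
# ring dock: plate front mid and bridge mid
def ed(l,thr):
    a=np.where(l>thr)[0];i,j=a[0],a[-1]
    return i-(l[i]-thr)/(l[i]-l[i-1]), j+(l[j]-thr)/(l[j]-l[j+1])
g0=cv2.cvtColor(cv2.imread("pics/top0.png"),cv2.COLOR_BGR2GRAY).astype(float)
P=[]
for r in(138,140,143,146):
    e=ed(g0[r,295:345],180);w=plane("top",[(295+e[0],r),(295+e[1],r)],.034);print(w[:,1].round(4),w.mean(0).round(4));P.append(w.mean(0)[:2])
P=np.mean(P,0);print("ring yaw",np.degrees(np.arctan2(P[1]-.0501,P[0]-.5264)),P)
tool([.4247,.0012,.014],97.3)
E
```

```text
[0.1002 0.0185] [0.6905 0.0593 0.034 ]
[0.0964 0.0185] [0.6846 0.0575 0.034 ]
[0.0966 0.0185] [0.6757 0.0575 0.034 ]
[0.0967 0.0168] [0.6669 0.0567 0.034 ]
ring yaw 2.8683267603051923 [0.67942547 0.05776713]
clock 24.95 tcp [0.4596 0.0641 0.1   ] yaw_y 96.88 j7 1.48 turn z -0.42 shift after turn(mm) [ 42.6 -57.9  86. ] tilt [-5.e-04  3.e-04 -1.e+00] F [-0.3  -1.1  -0.08]
```

View pics/home1.png

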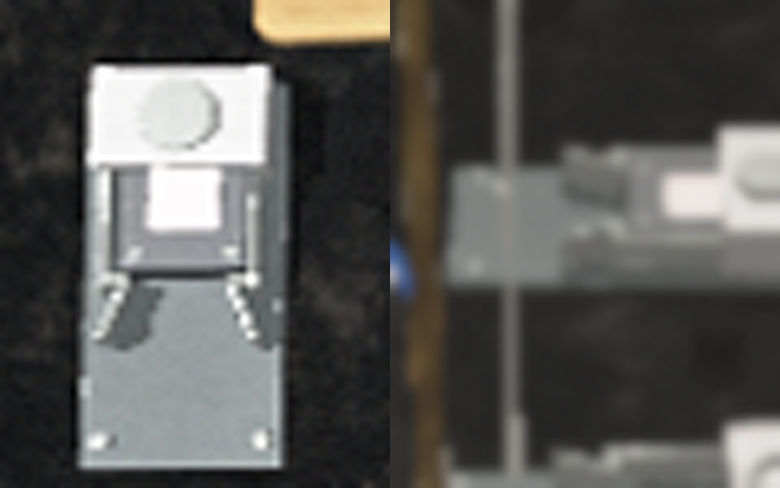

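The full cassette is home in the disc dock, and both clips are shut behind its tail (left panel, about (115,275) and (240,278)). Now the other cassette.

Emit:
jog_arm --deltas '[{"gripper":1,"offset":[0.012,-0.015,0],"rotation":[0,0,-0.4]},{"gripper":1,"offset":[0.016,-0.022,0],"rotation":[0,0,0]},{"gripper":1,"offset":[0.0146,-0.021,0],"rotation":[0,0,0]},{"gripper":1,"offset":[0,0,0.01],"rotation":[0,0,0]},{"gripper":1,"offset":[0,0,0.02],"rotation":[0,0,0]},{"gripper":1,"offset":[0,0,0.02],"rotation":[0,0,0]},{"gripper":1,"offset":[0,0,0.02],"rotation":[0,0,0]},{"gripper":1,"offset":[0,0,0.01],"rotation":[0,0,0]},{"gripper":1,"offset":[0,0,0.0045],"rotation":[0,0,0]},{"gripper":1,"offset":[0,0,0],"rotation":[0,0,0]},{"gripper":0,"offset":[0,0,0],"rotation":[0,0,0]},{"gripper":0,"offset":[0,0,0],"rotation":[0,0,0]},{"gripper":0,"offset":[0,0,0],"rotation":[0,0,0]},{"gripper":0,"offset":[0,0,0],"rotation":[0,0,0]},{"gripper":0,"offset":[0,0,0],"rotation":[0,0,0]}]' --newtons 40

```text
clock: 26.45
position: [0.425, 0.0004, 0.0165]
ee_rot: [-0.063, 0.998, 0.0, 0.001]
ft_force: [-3.1, -1.3, 9.4]
grip_width: 0.635
grasp_force: 40.5
```

Emit:
jog_arm --deltas '[{"gripper":0,"offset":[0,0,-0.005],"rotation":[0,0,0]},{"gripper":0,"offset":[0,0,-0.01],"rotation":[0,0,0]},{"gripper":0,"offset":[0,0,-0.015],"rotation":[0,0,0]},{"gripper":0,"offset":[0,0,-0.02],"rotation":[0,0,0]},{"gripper":0,"offset":[0,0,-0.01],"rotation":[0,0,0]},{"gripper":0,"offset":[0,0,0],"rotation":[0,0,0]},{"gripper":0,"offset":[0,0,0],"rotation":[0,0,0]}]'

```text
clock: 27.15
position: [0.4242, 0.0003, 0.0753]
ee_rot: [-0.063, 0.998, 0.0, 0.0]
ft_force: [-0.0, -0.2, -1.3]
grip_width: 0.637
grasp_force: 42.7
```

```bash
python3 -c "
from h import *
tool([.6513-.1045,.0543-.1045*.047,.074],92.7)"
```

```text
clock 27.15 tcp [4.242e-01 3.000e-04 7.530e-02] yaw_y 97.21 j7 1.61 turn z 4.51 shift after turn(mm) [-124.7   43.3    1.3] tilt [-2.e-04  2.e-04 -1.e+00] F [-0.   -0.16 -1.26]
```

The lift reads 1.3 N, so this one is empty, as expected. On to the ring apron.

Emit:
jog_arm --deltas '[{"gripper":0,"offset":[0,0,0],"rotation":[0,0,2.2]},{"gripper":0,"offset":[0,0,0],"rotation":[0,0,2.3]},{"gripper":0,"offset":[-0.0127,0.0043,0],"rotation":[0,0,0]},{"gripper":0,"offset":[-0.02,0.007,0],"rotation":[0,0,0]},{"gripper":0,"offset":[-0.02,0.007,0],"rotation":[0,0,0]},{"gripper":0,"offset":[-0.02,0.007,0],"rotation":[0,0,0]},{"gripper":0,"offset":[-0.02,0.007,0],"rotation":[0,0,0]},{"gripper":0,"offset":[-0.02,0.007,0],"rotation":[0,0,0]},{"gripper":0,"offset":[-0.012,0.004,0.005],"rotation":[0,0,0]},{"gripper":0,"offset":[0,0,0.015],"rotation":[0,0,0]},{"gripper":0,"offset":[0,0,0.015],"rotation":[0,0,0]},{"gripper":0,"offset":[0,0,0],"rotation":[0,0,0]}]'

```text
clock: 28.35
position: [0.5452, 0.0493, 0.0375]
ee_rot: [-0.024, 1.0, -0.0, -0.002]
ft_force: [-0.4, -0.5, -1.9]
grip_width: 0.635
grasp_force: 42.6
```

```bash
python3 -c "
from h import *
tool([.6513-.1045,.0543-.1045*.047,.0205],92.7)"
```

```text
clock 28.35 tcp [0.5452 0.0493 0.0375] yaw_y 92.75 j7 1.53 turn z 0.05 shift after turn(mm) [-1.7  0.1 17. ] tilt [ 4.7e-03 -8.0e-04 -1.0e+00] F [-0.38 -0.49 -1.93]
```

Emit:
jog_arm --deltas '[{"gripper":0,"offset":[-0.001,0,0.005],"rotation":[0,0,0]},{"gripper":0,"offset":[0,0,0.005],"rotation":[0,0,0]},{"gripper":0,"offset":[0,0,0.003],"rotation":[0,0,0]},{"gripper":0,"offset":[0,0,0.001],"rotation":[0,0,0]},{"gripper":0,"offset":[0,0,0.001],"rotation":[0,0,0]},{"gripper":0,"offset":[0,0,0],"rotation":[0,0,0]}]'

```text
clock: 28.95
position: [0.5479, 0.0495, 0.0256]
ee_rot: [-0.024, 1.0, 0.0, 0.0]
ft_force: [0.1, -0.3, -1.5]
grip_width: 0.638
grasp_force: 42.7
```

Emit:
jog_arm --deltas '[{"gripper":0,"offset":[0,0,0.002],"rotation":[0,0,0]},{"gripper":0,"offset":[0,0,0.001],"rotation":[0,0,0]},{"gripper":0,"offset":[0,0,0.001],"rotation":[0,0,0]},{"gripper":0,"offset":[0,0,0.0005],"rotation":[0,0,0]},{"gripper":0,"offset":[0,0,0],"rotation":[0,0,0]}]'

```text
clock: 29.45
position: [0.5479, 0.0495, 0.0209]
ee_rot: [-0.024, 1.0, 0.0, -0.0]
ft_force: [0.2, -0.3, -1.0]
grip_width: 0.634
grasp_force: 42.7
```

Emit:
jog_arm --deltas '[{"gripper":0,"offset":[0,0,0.0005],"rotation":[0,0,0]},{"gripper":0,"offset":[0,0,0.0005],"rotation":[0,0,0]},{"gripper":1,"offset":[0,0,0],"rotation":[0,0,0]},{"gripper":1,"offset":[0,0,0],"rotation":[0,0,0]},{"gripper":1,"offset":[0,0,0],"rotation":[0,0,0]},{"gripper":1,"offset":[0,0,0],"rotation":[0,0,0]},{"gripper":1,"offset":[0,0,-0.01],"rotation":[0,0,0]},{"gripper":1,"offset":[0,0,-0.02],"rotation":[0,0,0]},{"gripper":1,"offset":[0,0,-0.03],"rotation":[0,0,0]},{"gripper":0,"offset":[0.02,0,0],"rotation":[0,0,0]},{"gripper":0,"offset":[0.03,0,0],"rotation":[0,0,0]},{"gripper":0,"offset":[0.02,0,0],"rotation":[0,0,0]},{"gripper":0,"offset":[0,0,0],"rotation":[0,0,0]},{"gripper":0,"offset":[0,0,0],"rotation":[0,0,0]}]' --newtons 40

```text
clock: 30.85
position: [0.4785, 0.0463, 0.0808]
ee_rot: [-0.024, 1.0, 0.0, 0.001]
ft_force: [-0.0, -0.5, 0.3]
grip_width: 0.143
grasp_force: 0.0
```

```bash
python3 - <<'E'
from h import *
im=imaging.camera("top"); im2=imaging.camera("side")
cv2.imwrite("pics/t4.png",im)
cv2.imwrite("pics/laid2.png",np.hstack([cv2.resize(im[125:215,290:350],None,fx=6,fy=6,interpolation=cv2.INTER_CUBIC),cv2.resize(im2[165:255,290:360],None,fx=6,fy=6,interpolation=cv2.INTER_CUBIC)]))
g=cv2.cvtColor(im,cv2.COLOR_BGR2GRAY).astype(int)
for r in range(174,204,3):print(r,g[r,300:340].tolist())
tool([.476,.0475,.02],92.7)
E
```

```text
174 [192, 119, 68, 184, 193, 193, 178, 103, 183, 189, 187, 187, 190, 191, 190, 189, 193, 192, 192, 195, 193, 195, 196, 194, 194, 197, 199, 199, 197, 196, 198, 201, 199, 199, 200, 201, 202, 205, 157, 115]
177 [194, 198, 63, 146, 190, 193, 202, 136, 108, 195, 200, 202, 200, 200, 200, 200, 202, 201, 201, 205, 205, 205, 203, 206, 203, 204, 206, 207, 204, 206, 209, 208, 206, 210, 207, 209, 208, 211, 202, 99]
180 [192, 198, 121, 71, 187, 194, 192, 190, 92, 123, 202, 209, 207, 208, 209, 206, 209, 209, 209, 208, 210, 211, 210, 213, 213, 209, 210, 213, 211, 213, 215, 212, 211, 216, 214, 213, 214, 214, 220, 191]
183 [192, 193, 200, 60, 146, 190, 193, 202, 143, 113, 135, 133, 210, 212, 211, 213, 212, 215, 213, 214, 214, 213, 217, 216, 215, 217, 215, 216, 216, 219, 217, 218, 218, 218, 218, 220, 221, 217, 221, 226]
186 [193, 191, 196, 124, 69, 190, 194, 193, 194, 98, 115, 141, 138, 217, 221, 220, 218, 219, 219, 220, 223, 223, 223, 223, 224, 218, 206, 206, 196, 182, 182, 185, 184, 182, 183, 185, 184, 182, 186, 184]
189 [197, 193, 192, 196, 84, 146, 191, 194, 200, 148, 85, 153, 178, 188, 201, 199, 
[... 398 characters left out ...]
211, 209, 208, 203, 203, 199, 191, 191, 191, 191, 188, 189, 186, 188, 184, 181, 182, 180, 178, 174, 171, 168, 165, 164, 156, 156]
198 [226, 220, 205, 205, 211, 133, 75, 201, 205, 207, 214, 128, 116, 208, 196, 192, 190, 193, 195, 193, 192, 193, 194, 191, 190, 189, 184, 186, 186, 183, 181, 181, 179, 177, 170, 172, 168, 164, 161, 158]
201 [125, 195, 215, 211, 211, 218, 97, 117, 211, 213, 216, 191, 108, 187, 192, 192, 193, 194, 193, 193, 192, 191, 191, 192, 190, 188, 187, 185, 185, 184, 182, 180, 181, 182, 176, 171, 171, 168, 167, 159]
clock 30.95 tcp [0.479  0.0462 0.0805] yaw_y 92.7 j7 1.47 turn z 0.0 shift after turn(mm) [ 3.   1.4 60.5] tilt [-1.3e-03  2.0e-04 -1.0e+00] F [-0.23  0.15 -1.04]
```

View pics/laid2.png

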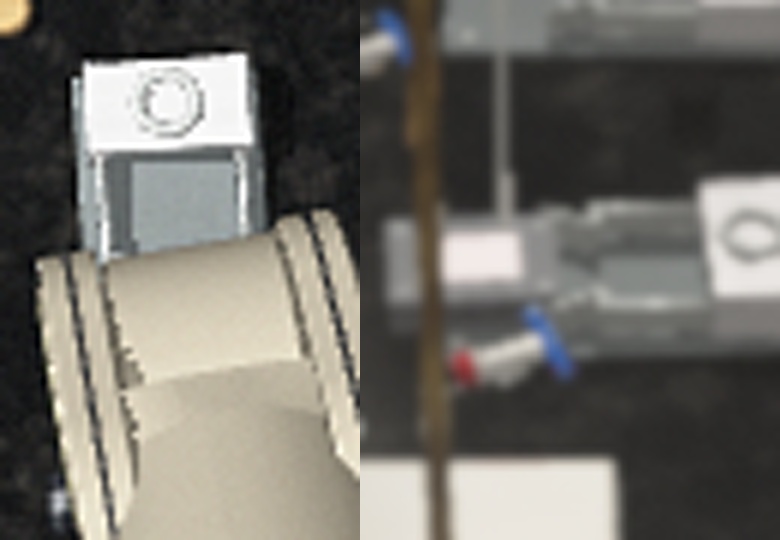

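The side panel shows the cassette flat on the ring apron, with its field near (482,257). The arm hides it from above, so I swing aside to check centring first.

Emit:
jog_arm --deltas '[{"gripper":0,"offset":[0.005,0.02,0],"rotation":[0,0,0]},{"gripper":0,"offset":[0,0.035,0],"rotation":[0,0,0]},{"gripper":0,"offset":[0,0.035,0],"rotation":[0,0,0]},{"gripper":0,"offset":[0,0.035,0],"rotation":[0,0,0]},{"gripper":0,"offset":[0,0.025,0],"rotation":[0,0,0]}]'

```text
clock: 31.45
position: [0.4662, 0.1985, 0.0801]
ee_rot: [-0.024, 1.0, 0.0, 0.0]
ft_force: [0.6, 0.7, -0.1]
grip_width: 0.001
grasp_force: 0.0
```

```bash
python3 - <<'E'
from meas import *
im=imaging.camera("top");cv2.imwrite("pics/t5.png",im);g=cv2.cvtColor(im,cv2.COLOR_BGR2GRAY).astype(float)
for r in range(176,203,4):
    l=g[r,306:340]
    try:
        e=edges(l,205);w=plane("top",[(306+e[0],r),(306+e[1],r)],.024)
        x=w[:,0].mean();print(r,e,w[:,1].round(4),w.mean(0).round(4),"dock",round(.0501+.047*(x-.5264),4))
    except Exception as ex: print(r,ex)
for r in(185,190):print(r,g[r,296:342].astype(int).tolist())
E
```

```text
176 (np.float64(1.5238095238095237), np.float64(21.586206896551722)) [0.0867 0.03  ] [0.582  0.0584 0.024 ] dock 0.0527
180 (np.float64(13.80281690140845), np.float64(19.445945945945947)) [0.0523 0.0364] [0.5701 0.0444 0.024 ] dock 0.0522
184 (np.float64(8.54954954954955), np.float64(19.445945945945947)) [0.0674 0.0368] [0.5588 0.0521 0.024 ] dock 0.0516
188 (np.float64(8.76), np.float64(19.666666666666668)) [0.0671 0.0365] [0.5474 0.0518 0.024 ] dock 0.0511
192 (np.float64(0.7966101694915254), np.float64(19.735294117647058)) [0.0898 0.0366] [0.5363 0.0632 0.024 ] dock 0.0506
196 (np.float64(9.833333333333334), np.float64(10.8)) [0.0647 0.062 ] [0.5249 0.0633 0.024 ] dock 0.05
200 (np.float64(7.170212765957447), np.float64(8.534246575342467)) [0.0724 0.0686] [0.5137 0.0705 0.024 ] dock 0.0495
185 [23, 19, 25, 21, 26, 25, 28, 29, 18, 155, 162, 158, 161, 158, 119, 150, 153, 154, 145, 255, 254, 252, 252, 252, 252, 252, 251, 252, 253, 250, 170, 151, 151, 171, 135, 106, 105, 104, 102, 182, 67, 21, 19, 25, 29, 32]
190 [29, 22, 26, 23, 27, 32, 23, 20, 16, 118, 157, 160, 157, 160, 124, 150, 168, 154, 145, 222, 254, 252, 252, 252, 252, 251, 252, 252, 253, 255, 176, 148, 152, 158, 122, 100, 112, 159, 150, 166, 112, 36, 40, 32, 30, 30]
```

It is centred within about 1 mm, so I go back behind the tail and push along the dock axis.

```bash
python3 -c "
from h import *
tool([.478,.0458,.02],92.7)"
```

```text
clock 31.5 tcp [0.4657 0.2024 0.0801] yaw_y 93.01 j7 1.16 turn z 0.31 shift after turn(mm) [  -4.9 -157.2   59.8] tilt [-6.0e-04  2.4e-03 -1.0e+00] F [-1.56  4.09  0.19]
```

Emit:
jog_arm --deltas '[{"gripper":0,"offset":[0,-0.025,0],"rotation":[0,0,0]},{"gripper":0,"offset":[0,-0.035,0],"rotation":[0,0,0]},{"gripper":0,"offset":[0,-0.035,0],"rotation":[0,0,0]},{"gripper":0,"offset":[0,-0.035,0],"rotation":[0,0,0]},{"gripper":0,"offset":[-0.005,-0.02,0],"rotation":[0,0,0]},{"gripper":0,"offset":[0,0,0],"rotation":[0,0,0]},{"gripper":0,"offset":[0,0,0.01],"rotation":[0,0,0]},{"gripper":0,"offset":[0,0,0.02],"rotation":[0,0,0]},{"gripper":0,"offset":[0,0,0.02],"rotation":[0,0,0]},{"gripper":0,"offset":[0,0,0.01],"rotation":[0,0,0]},{"gripper":0,"offset":[0,0,0],"rotation":[0,0,0]}]'

```text
clock: 32.6
position: [0.4768, 0.0468, 0.0183]
ee_rot: [-0.024, 1.0, -0.0, -0.002]
ft_force: [0.8, -0.3, -0.4]
grip_width: 0.002
grasp_force: 0.0
```

```bash
python3 -c "
from h import *
tool([.478,.0458,.02],92.7)"
```

```text
clock 32.6 tcp [0.4768 0.0468 0.0183] yaw_y 92.78 j7 1.5 turn z 0.08 shift after turn(mm) [-1.1 -1.  -1.7] tilt [ 3.e-03 -5.e-04 -1.e+00] F [ 0.83 -0.26 -0.36]
```

Emit:
jog_arm --deltas '[{"gripper":0,"offset":[-0.004,-0.0005,0],"rotation":[0,0,0]},{"gripper":0,"offset":[-0.005,0,0],"rotation":[0,0,0]},{"gripper":0,"offset":[-0.004,0,0],"rotation":[0,0,0]},{"gripper":0,"offset":[-0.002,0,0],"rotation":[0,0,0]},{"gripper":0,"offset":[-0.002,0,0],"rotation":[0,0,0]},{"gripper":0,"offset":[-0.002,0,0],"rotation":[0,0,0]},{"gripper":0,"offset":[-0.002,0,0],"rotation":[0,0,0]},{"gripper":0,"offset":[-0.002,0,0],"rotation":[0,0,0]}]'

```text
clock: 33.4
position: [0.5009, 0.0467, 0.0199]
ee_rot: [-0.024, 1.0, 0.0, -0.0]
ft_force: [-1.7, 0.6, 0.6]
grip_width: -0.002
grasp_force: 0.8
```

Emit:
jog_arm --deltas '[{"gripper":0,"offset":[-0.002,0,0],"rotation":[0,0,0]},{"gripper":0,"offset":[-0.002,0,0],"rotation":[0,0,0]},{"gripper":0,"offset":[-0.002,0,0],"rotation":[0,0,0]},{"gripper":0,"offset":[-0.002,0,0],"rotation":[0,0,0]},{"gripper":0,"offset":[-0.002,0,0],"rotation":[0,0,0]},{"gripper":0,"offset":[-0.002,0,0],"rotation":[0,0,0]}]'

```text
clock: 34.0
position: [0.5128, 0.0473, 0.0199]
ee_rot: [-0.024, 1.0, 0.0, -0.0]
ft_force: [-3.7, -0.4, 2.7]
grip_width: 0.002
grasp_force: 2.3
```

Emit:
jog_arm --deltas '[{"gripper":0,"offset":[-0.002,0,0],"rotation":[0,0,0]},{"gripper":0,"offset":[-0.002,0,0],"rotation":[0,0,0]},{"gripper":0,"offset":[-0.002,0,0],"rotation":[0,0,0]},{"gripper":0,"offset":[-0.002,0,0],"rotation":[0,0,0]},{"gripper":0,"offset":[-0.002,0,0],"rotation":[0,0,0]},{"gripper":0,"offset":[-0.002,0,0],"rotation":[0,0,0]}]'

```text
clock: 34.6
position: [0.5253, 0.0479, 0.0199]
ee_rot: [-0.024, 1.0, 0.0, 0.0]
ft_force: [-2.4, -1.0, -0.1]
grip_width: -0.006
grasp_force: 0.8
```

Emit:
jog_arm --deltas '[{"gripper":0,"offset":[-0.0025,0,0],"rotation":[0,0,0]},{"gripper":0,"offset":[-0.0025,0,0],"rotation":[0,0,0]},{"gripper":0,"offset":[-0.0025,0,0],"rotation":[0,0,0]},{"gripper":0,"offset":[-0.0025,0,0],"rotation":[0,0,0]},{"gripper":0,"offset":[-0.0025,0,0],"rotation":[0,0,0]},{"gripper":0,"offset":[-0.0025,0,0],"rotation":[0,0,0]},{"gripper":0,"offset":[-0.0025,0,0],"rotation":[0,0,0]},{"gripper":0,"offset":[-0.0025,0,0],"rotation":[0,0,0]},{"gripper":0,"offset":[-0.0025,0,0],"rotation":[0,0,0]},{"gripper":0,"offset":[-0.0025,0,0],"rotation":[0,0,0]},{"gripper":0,"offset":[-0.0025,0,0],"rotation":[0,0,0]},{"gripper":0,"offset":[-0.0025,0,0],"rotation":[0,0,0]}]'

```text
clock: 35.8
position: [0.5551, 0.0493, 0.02]
ee_rot: [-0.024, 1.0, 0.0, 0.0]
ft_force: [-2.0, -0.3, -1.5]
grip_width: 0.002
grasp_force: 0.9
```

Emit:
jog_arm --deltas '[{"gripper":0,"offset":[-0.0015,0,0],"rotation":[0,0,0]},{"gripper":0,"offset":[-0.0015,0,0],"rotation":[0,0,0]},{"gripper":0,"offset":[-0.0015,0,0],"rotation":[0,0,0]},{"gripper":0,"offset":[-0.0015,0,0],"rotation":[0,0,0]},{"gripper":0,"offset":[-0.0015,0,0],"rotation":[0,0,0]},{"gripper":0,"offset":[-0.0015,0,0],"rotation":[0,0,0]}]'

```text
clock: 36.4
position: [0.564, 0.0497, 0.02]
ee_rot: [-0.024, 1.0, 0.0, 0.0]
ft_force: [-1.5, -0.5, -0.4]
grip_width: -0.001
grasp_force: 0.8
```

Emit:
jog_arm --deltas '[{"gripper":0,"offset":[-0.0015,0,0],"rotation":[0,0,0]},{"gripper":0,"offset":[-0.0015,0,0],"rotation":[0,0,0]},{"gripper":0,"offset":[-0.0015,0,0],"rotation":[0,0,0]},{"gripper":0,"offset":[-0.0015,0,0],"rotation":[0,0,0]}]'

```text
clock: 36.8
position: [0.57, 0.05, 0.0199]
ee_rot: [-0.024, 1.0, 0.0, 0.0]
ft_force: [-2.9, -0.3, -0.1]
grip_width: -0.002
grasp_force: 0.8
```

Emit:
jog_arm --deltas '[{"gripper":0,"offset":[-0.0015,0,0],"rotation":[0,0,0]},{"gripper":0,"offset":[-0.0015,0,0],"rotation":[0,0,0]},{"gripper":0,"offset":[-0.0015,0,0],"rotation":[0,0,0]},{"gripper":0,"offset":[-0.0015,0,0],"rotation":[0,0,0]}]'

```text
clock: 37.2
position: [0.576, 0.0503, 0.02]
ee_rot: [-0.024, 1.0, 0.0, 0.0]
ft_force: [-1.0, 0.2, -1.1]
grip_width: -0.001
grasp_force: 0.8
```

Emit:
jog_arm --deltas '[{"gripper":0,"offset":[-0.002,0,0],"rotation":[0,0,0]},{"gripper":0,"offset":[-0.002,0,0],"rotation":[0,0,0]},{"gripper":0,"offset":[-0.002,0,0],"rotation":[0,0,0]},{"gripper":0,"offset":[-0.002,0,0],"rotation":[0,0,0]},{"gripper":0,"offset":[-0.002,0,0],"rotation":[0,0,0]},{"gripper":0,"offset":[-0.002,0,0],"rotation":[0,0,0]},{"gripper":0,"offset":[-0.002,0,0],"rotation":[0,0,0]},{"gripper":0,"offset":[-0.001,0,0],"rotation":[0,0,0]},{"gripper":0,"offset":[-0.001,0,0],"rotation":[0,0,0]}]'

```text
clock: 38.1
position: [0.5919, 0.051, 0.0199]
ee_rot: [-0.024, 1.0, 0.0, -0.0]
ft_force: [-2.2, -0.3, -0.8]
grip_width: -0.0
grasp_force: 0.8
```

Emit:
jog_arm --deltas '[{"gripper":0,"offset":[-0.001,0,0],"rotation":[0,0,0]},{"gripper":0,"offset":[-0.001,0,0],"rotation":[0,0,0]},{"gripper":0,"offset":[-0.001,0,0],"rotation":[0,0,0]},{"gripper":0,"offset":[-0.001,0,0],"rotation":[0,0,0]}]'

```text
clock: 38.5
position: [0.596, 0.0512, 0.02]
ee_rot: [-0.024, 1.0, 0.0, 0.0]
ft_force: [-2.2, -0.2, -0.7]
grip_width: -0.002
grasp_force: 0.8
```

Emit:
jog_arm --deltas '[{"gripper":0,"offset":[-0.001,0,0],"rotation":[0,0,0]},{"gripper":0,"offset":[-0.001,0,0],"rotation":[0,0,0]},{"gripper":0,"offset":[-0.001,0,0],"rotation":[0,0,0]},{"gripper":0,"offset":[-0.001,0,0],"rotation":[0,0,0]}]'

```text
clock: 38.9
position: [0.6003, 0.0514, 0.0201]
ee_rot: [-0.024, 1.0, 0.0, 0.0]
ft_force: [0.2, 0.4, 0.2]
grip_width: -0.001
grasp_force: 0.1
```

Emit:
jog_arm --deltas '[{"gripper":0,"offset":[-0.001,0,0],"rotation":[0,0,0]},{"gripper":0,"offset":[-0.001,0,0],"rotation":[0,0,0]},{"gripper":0,"offset":[-0.001,0,0],"rotation":[0,0,0]}]'

```text
clock: 39.2
position: [0.6029, 0.0516, 0.02]
ee_rot: [-0.024, 1.0, 0.0, -0.0]
ft_force: [-1.7, -0.8, 0.8]
grip_width: 0.004
grasp_force: 0.9
```

Emit:
jog_arm --deltas '[{"gripper":0,"offset":[-0.001,0,0],"rotation":[0,0,0]},{"gripper":0,"offset":[-0.001,0,0],"rotation":[0,0,0]}]'

```text
clock: 39.4
position: [0.6044, 0.0517, 0.0199]
ee_rot: [-0.024, 1.0, 0.0, -0.001]
ft_force: [-6.9, 1.0, 5.1]
grip_width: -0.0
grasp_force: 3.2
```

It has reached the stop. One more gentle millimetre, then I withdraw and check.

Emit:
jog_arm --deltas '[{"gripper":0,"offset":[-0.001,0,0],"rotation":[0,0,0]},{"gripper":0,"offset":[0,0,0],"rotation":[0,0,0]},{"gripper":0,"offset":[0.005,0,0],"rotation":[0,0,0]},{"gripper":0,"offset":[0.015,0,0],"rotation":[0,0,0]},{"gripper":0,"offset":[0.02,0,0],"rotation":[0,0,0]},{"gripper":0,"offset":[0.02,0,-0.02],"rotation":[0,0,0]},{"gripper":0,"offset":[0.02,0,-0.03],"rotation":[0,0,0]},{"gripper":0,"offset":[0.02,0.02,-0.03],"rotation":[0,0,0]},{"gripper":0,"offset":[0.02,0.03,-0.02],"rotation":[0,0,0]},{"gripper":0,"offset":[0.02,0.04,-0.02],"rotation":[0,0,0]},{"gripper":0,"offset":[0.01,0.04,0],"rotation":[0,0,0]},{"gripper":0,"offset":[0,0.02,0],"rotation":[0,0,0]},{"gripper":0,"offset":[0,0,0],"rotation":[0,0,0]},{"gripper":0,"offset":[0,0,0],"rotation":[0,0,0]},{"gripper":0,"offset":[0,0,0],"rotation":[0,0,0]}]'

```text
clock: 40.9
position: [0.4493, 0.1932, 0.1399]
ee_rot: [-0.023, 1.0, -0.0, 0.0]
ft_force: [-0.2, 0.5, -0.1]
grip_width: -0.003
grasp_force: 0.0
```

```bash
python3 - <<'E'
from h import *
im=imaging.camera("top")
cv2.imwrite("pics/end.png",cv2.resize(im[125:265,220:450],None,fx=3.4,fy=3.4,interpolation=cv2.INTER_CUBIC))
E
```

```text
(no output)
```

View pics/end.png

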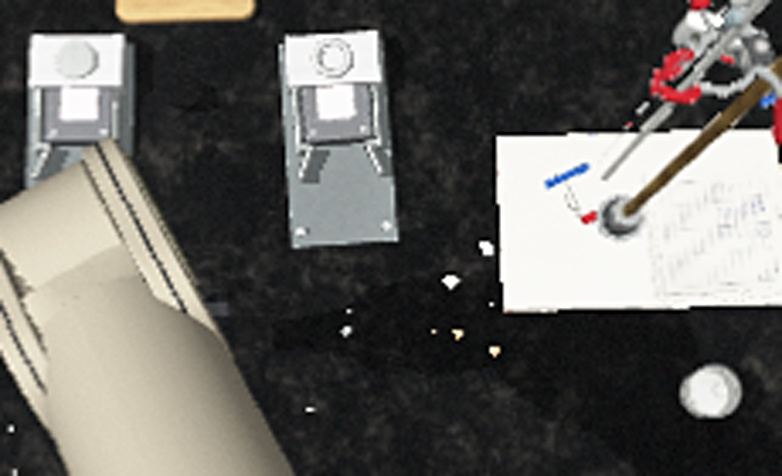

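Both cassettes sit home, at about (80,105) and (337,105), with clips shut behind the tails. The bottle stands untouched at (711,391), and the arm is clear.

```bash
python3 -c "
from workcell import workorder
print(workorder.hand_in())"
```

```text
the job is handed in; nothing more can be done
None
```

The full cassette is home in the disc dock and the empty one in the ring dock, clips shut behind both and the bottle untouched, handed in at about 41 s of 72 s; the full one first caught the bay wall at 53 N, which may count as ramming, and I freed it by pressing a clip sideways.

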